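# Stand the styling wand in its charging well under the glass shelf

## Robot

A 7-joint arm with a two-finger parallel gripper is mounted at the origin on the work surface. World frame = base frame: x ahead of the robot, y to its left, z up, the work surface at z = 0. Lengths are in m, angles in rad, forces in N, time in s.
With the tool pointing down it reaches from about 0.4 to 0.85 m from the base axis. Payload 10.4 kg.
Tool frame: the origin (TCP) lies midway between the tips of the shut fingers; the grasp point (between the pads) lies 19 mm behind it; z points along the fingers, y is the line along which they close (so a half turn about z gives the same grasp; the last joint's range is limited). The gripper opens to 85 mm and grips with 20 to 120 N. Pads are 22 mm wide; open, the fingers measure 114 mm over their backs; the gripper's body (76 mm by 85 mm) begins 54 mm behind the grasp point. The pads swing forward as they close: fully open they stand 13 mm farther back than shut.
Start: joints at [-1.265, 0.332, -0.065, 1.46, 0.022, 1.35, -0.088], TCP at [0.202, 0.592, 0.231] pointing down, gripper open.
Joint ranges: [-2.6, 2.6], [-0.5, 2.12], [-1.47, 1.34], [0.16, 2.42], [-1.27, 4.41], [0.06, 2.06], [-2.6, 2.6]. Speed limits (rad/s): [2.22, 2.22, 2.79, 2.79, 3.14, 3.14, 3.14].

## Interface

Orientations are given as a unit quaternion [x, y, z, w].
In Python, from workcell import get_obs, camera, camera_params, hand_in gives the robot as it stands.
- The arm moves only by the tool carry_out, never from a script. Its argument "commands" is a list that holds one entry, the list of rows, each a list of 6 numbers: the shift along the tool's x, y, z in units of 40 mm (1.0 is 40 mm), then the turn, a rotation vector about the tool's x, y, z in units of 6 degrees (1.0 is 6 degrees). In form: [[[x, y, z, ax, ay, az], ...]]. A call has 1 to 20 rows; each row shifts and turns the commanded pose from where the row before left it, along the tool's axes as they then stand; what a row does not reach is not made up. A row lasts 1/12 s, in which the tool goes at most 41.7 mm and 7.16 degrees, less where a joint would pass 70% of its speed; a pose out of reach is approached as far as the arm can. A call is refused whole if a number of a shift passes 1 or a number of a turn 1, either way. A call with a gripper value outside its range is refused whole. "hand" is the closure, from -1 (fully open) to 1 (shut), set as the call begins (left out, the last holds). The fingers move at their own pace and stop on an object; "force" is the grip in N (left out, the last holds). Time passes only in rows, so rows that do not move let the fingers close. It gives the time, the measured TCP pose, the force, the opening and the grip force at its end, in the units of the state.
- get_obs(): the state, without advancing time (a new reading comes with each control period).
- camera(name): name is "side" or "top" or "wrist"; returns the picture (420x560x3 uint8, red, green, blue); there is no depth.
- camera_params(name): a dict with "mtx" (3x3 intrinsics, pixels), "R" (3x3) and "t" (3): a world point X has camera coordinates R X + t. Camera axes: x right, y down, z forward; pixel columns grow to the right and rows downward; lengths in m; the calibration is good to about 2 mm. A picture is of the moment at which its call begins: read the wrist's pose just before it. camera_params takes no time and is no camera call; for the wrist camera it gives the pose at the moment of the call.
- hand_in(): hands the job in; it is judged then, once.
The state is a dict: "clock": time; "joint_pos": joint angles; "joint_velocities": joint speeds; "tau": joint torques, N m; "position": TCP position; "ee_rot": TCP orientation; "ft_force": force on the tool from outside, world axes, zero at the start; "torque": the same for the moment, N m; "grip_width": opening from 0.0 (shut) to 1.0 (fully open); "grasp_force": force on a finger pad.
Only numpy, scipy, OpenCV 4.12 (cv2) and the standard library are available. Lean on these libraries where they do the work, as an engineer would, in place of code of your own. Each camera call takes 0.05 s, during which the arm holds its last target. There are 200 camera calls.

## Task

Take the cordless styling wand out of its sloping wooden rest and tip it, foot first and at a slant, into the well of the charging dock under the glass shelf; then bring it up straight so that it stands upright by itself, its foot flat on the floor of the well. Be gentle: do not knock the glass shelf, do not drop the wand or ram it into the dock, and leave the other toiletries where they are.

Things in the scene. Friction and masses are not known exactly. Their poses are not given: they have to be found in the camera images.
- wand: Cordless styling wand, round rigid stick 220 mm long, about 0.2 kg, balance point 75 mm from the foot. Origin: centre of the flat foot; z runs along it to the top. Black handle 28 mm thick from 0 to 112 mm, then red barrel 20 mm thick. Stands on its foot, falls back upright from a lean under 9 degrees. Starts in the rest, foot low, leaning 35 degrees with its top towards the rest's -x.
- rest: Fixed wooden sloping rest, base 130 x 80 mm. Origin: centre of the base's underside, z up. Its trough leans 35 degrees from vertical towards its -x; the wand's foot centre lies at (35, 0, 30) mm. A 46 mm wide back plate under the wand and side ribs hold the handle up to 98 mm from the foot; the barrel stands free.
- dock: Fixed charging dock: white block 86 x 86 mm, top at z = 70 mm, with a round vertical well 54 mm wide, 50 mm deep (flat floor at z = 20). Origin: on the well's axis at table level. Base plate 6 mm thick, 190 mm in y, x -65 to 85. Two 14 mm dowels at x = 66, y = +-78 carry the glass shelf. Open side: -x. With its top leaned 15 to 28 degrees to -x the wand's foot reaches the floor (32 just fits).
- glass_shelf: Fixed clear glass shelf over the well, steel front strip, two small ornaments on top; same origin and axes as the dock. Underside at z = 268 mm (28 mm above a wand standing in the well; an upright wand cannot be lowered in), glass top at 276; x from -24 (front edge) to 80 mm, y from -95 to 95 mm. Must not be struck.
- cologne: Bystander: amber glass cologne bottle with black cap, 50 x 32 x 109 mm. Origin: centre of the underside.
- pin_dish: Bystander: white ceramic pin dish, 90 mm across, 22 mm high. Origin: centre of the underside.
- lid_box: Bystander: clear plastic box with half-open blue sliding lid, 140 x 85 x 49 mm. Origin: centre of the underside.
- comb: Bystander: wide orange comb lying flat, 180 x 43 x 6 mm, long along its x. Origin: middle of its underside.
- cream_jar: Bystander: cream jar, 60 mm across, 55 mm high. Origin: centre of the underside.
Mind the look-alikes: they are no part of the job. What is meant by the wand is not purple, and is the smaller of those in its own colour.

How it is judged:
By the outcome, as a careful person would: the job done as asked, in the order asked, and still so for the second after the job is handed in, with the robot touching nothing.
It also fails if it takes over 69 s, if anything falls off the work surface, if the arm or the gripper's body presses on something with over 40 N, if the wrist force passes 120 N, or if a joint passes its speed limit or range.

## Working session

There is one attempt and no reset: what is moved stays moved. The work goes in short steps, Python scripts to look and compute and a tool call to move; the robot and the scene stay as the last step left them, time stands still between calls to the robot, and variables do not carry over. Pictures are saved under pics/ and viewed, at most 11 in all, crops included, and the job is handed in when it is done.

Besides the shell and the picture viewer there is one more tool, called as a command line: name --argument value ..., lists and objects as JSON in quotes. carry_out: Moves the arm, as the interface text tells. Its arguments: {"type":"object","properties":{"commands":{"type":"array"},"hand":{"type":"number"},"force":{"type":"number"}},"required":["commands"]}

```bash
mkdir -p pics; python3 - <<'E'
from workcell import *
import cv2,numpy as np
print(get_obs())
for n in("side","top"):
    cv2.imwrite(f"pics/{n}0.png",camera(n)[:,:,::-1])
    p=camera_params(n);print(n,p["mtx"].tolist(),p["R"].tolist(),p["t"].tolist())
E
```

```text
{'clock': 0.0, 'joint_pos': array([-1.26460512,  0.33287053, -0.06467201,  1.46092977,  0.02160785,
        1.34989584, -0.08853999]), 'joint_velocities': array([ 0.00065767,  0.00010479,  0.00090947, -0.0002206 , -0.00333516,
        0.00030289,  0.00105303]), 'tau': array([ 1.92306114e-03, -6.25464821e+01,  5.03615895e-02, -3.91586781e+01,
        1.62444898e-02,  9.84575890e-03,  2.09952077e-06]), 'position': array([0.20171614, 0.59116418, 0.23052221]), 'ee_rot': array([ 1.63677767e-01,  9.86513605e-01, -7.00016914e-04, -7.47121130e-05]), 'ft_force': array([ 0.72500248, -0.13824961, -0.03816217]), 'torque': array([0.04124799, 0.01345848, 0.01662702]), 'grasp_force': 0.0, 'grip_width': 1.001087520268484}
side [[405.4931327504172, 0.0, 286.3225012622701], [0.0, 405.4931327504172, 207.17534173868708], [0.0, 0.0, 1.0]] [[0.8925048321870794, -0.45103729915048624, 0.0006923133308738165], [-0.3295353237858117, -0.6531253175277694, -0.6817872028585096], [0.30796362593672255, 0.6082702313768819, -0.7315502243322883]] [-0.5027602667187934, 0.22452953245085117, 1.1398122911428137]
top [[436.28367562035186, 0.0, 273.1582343518761], [0.0, 436.28367562035186, 212.74584651722157], [0.0, 0.0, 1.0]] [[-0.0282469620469172, -0.9995833916119903, -0.005928941607944233], [-0.9828730040910711, 0.028854331314667813, -0.1820112232621307], [0.18210647150530881, 0.0006861325336823209, -0.983278578154753]] [0.003073365216713135, 0.549540553392656, 1.3298209611814003]
```

View pics/side0.png

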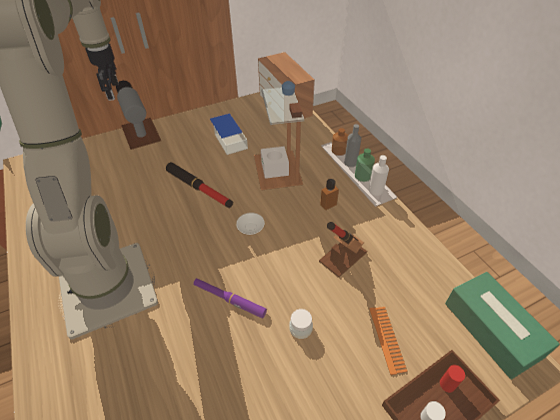

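View pics/top0.png

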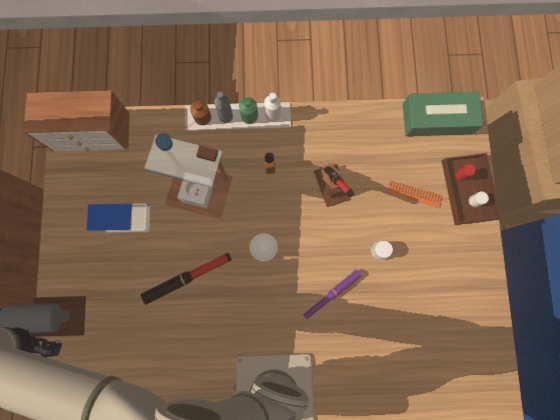

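The side view shows the wand in the rest at about (345,235) and the dock at (275,165). In the top view they are at about (337,182) and (195,190). Next I'll zoom in on the wand/rest and the dock.

```bash
python3 - <<'E'
import cv2,numpy as np
s=cv2.imread("pics/side0.png");t=cv2.imread("pics/top0.png")
r=lambda im,x,y,w,h:cv2.resize(im[y:y+h,x:x+w],(400,300),interpolation=cv2.INTER_CUBIC)
a=np.vstack([np.hstack([r(t,300,150,80,60),r(s,310,215,80,60)]),np.hstack([r(t,140,125,120,90),r(s,240,75,120,120)[:, :]])])
cv2.imwrite("pics/crop0.png",a)
E
```

```text
(no output)
```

View pics/crop0.png

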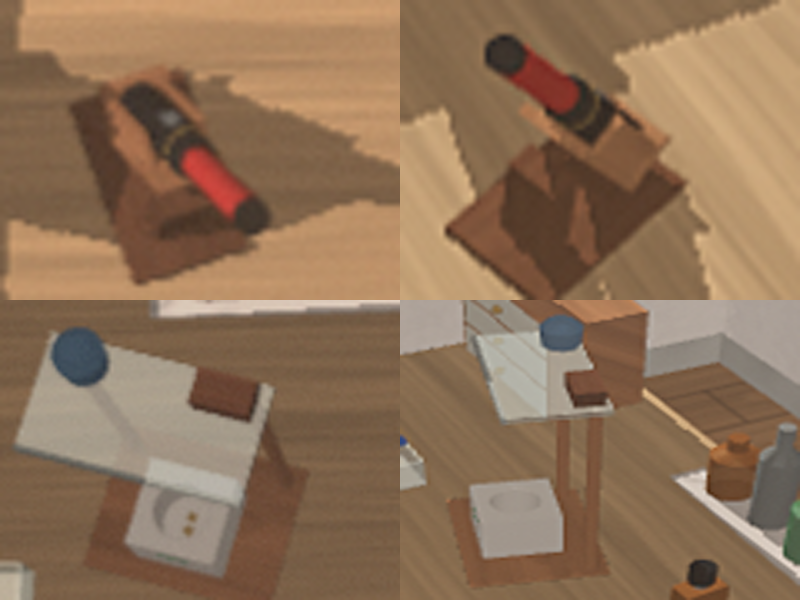

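The crops give these pixels:
- **Wand tip:** top (350.4,193.2), side (331,226).
- **Rest base corners:** top about (314.4,170.6), (327,206.6) and (352.4,198.6).
- **Shelf corners:** top (155,135), (221.6,150.5), (213,185) and (144.5,169).
- **Dock plate corners:** top about (166.4,204.5), (232.4,176) and (222.5,214.4).

```bash
cat > h.py <<'E'
import numpy as np,cv2
from workcell import *
from scipy.spatial.transform import Rotation as Ro
def ray(p,uv):
    K,R,t=(np.array(p[k]) for k in("mtx","R","t"))
    return -R.T@t, R.T@np.linalg.solve(K,[uv[0],uv[1],1.])
def plane(p,uv,z):
    o,d=ray(p,uv); return o+d*(z-o[2])/d[2]
def tri(l):
    A=np.zeros((3,3));b=np.zeros(3)
    for p,uv in l:
        o,d=ray(p,uv);d/=np.linalg.norm(d);M=np.eye(3)-np.outer(d,d);A+=M;b+=M@o
    return np.linalg.solve(A,b)
E
python3 - <<'E'
from h import *
np.set_printoptions(precision=3,suppress=True)
T=camera_params("top");S=camera_params("side")
print("tip",tri([(T,(350.4,193.2)),(S,(331,226))]),"ring",tri([(T,(335,178)),(S,(348,236))]))
for n,c,z in(("restT",[(314.4,170.6),(327,206.6),(352.4,198.6)],.006),("shelfT",[(155,135),(221.6,150.5),(213,185),(144.5,169)],.276),("plateT",[(166.4,204.5),(232.4,176),(222.5,214.4),(174,180)],.006)):
    print(n,*[plane(T,q,z)[:2] for q in c])
print("restS",*[plane(S,(310+(a-400)/5,215+b/5),.006)[:2] for a,b in[(447,230),(560,300),(683,183)]])
print("plateS",*[plane(S,(240+(a-400)/3.333,75+(b-300)/2.5),.006)[:2] for a,b in[(448,500),(470,585),(607,570)]])
print("blockS top",*[plane(S,(240+(a-400)/3.333,75+(b-300)/2.5),.07)[:2] for a,b in[(468,490),(475,523),(562,516),(548,480)]], "well",plane(S,(240+115/3.333,75+200/2.5),.07))
E
```

```text
tip [ 0.571 -0.233  0.206] ring [ 0.649 -0.209  0.095]
restT [ 0.696 -0.154] [ 0.573 -0.189] [ 0.597 -0.274]
shelfT [0.733 0.304] [0.683 0.122] [0.588 0.146] [0.638 0.33 ]
plateT [0.595 0.337] [0.686 0.119] [0.557 0.153] [0.678 0.313]
restS [ 0.574 -0.195] [ 0.607 -0.266] [ 0.718 -0.229]
plateS [0.599 0.336] [0.545 0.158] [0.686 0.121]
blockS top [0.599 0.274] [0.576 0.206] [0.662 0.179] [0.685 0.256] well [0.634 0.232 0.07 ]
```

carry_out --commands '[[[0,0,-1,0,0,0],[0,0,-1,0,0,0],[0,0,-1,0,0,0],[0,0,-1,0,0.8,0],[0,0,-1,0,0.8,0],[0,0,0,0,0.8,0],[0,0,0,0,0.8,0],[0,0,0,0,0,0]]]' --hand -1

```text
clock: 0.77
position: [0.209, 0.5892, 0.43]
ee_rot: [0.165, 0.972, 0.027, -0.166]
ft_force: [0.7, -0.4, -1.3]
grip_width: 1.004
grasp_force: 0.0
```

```bash
python3 - <<'E'
from h import *
import itertools
from scipy.optimize import least_squares
o=get_obs();print({k:np.round(o[k],4) for k in("clock","joint_pos","position","ee_rot")})
D=[(np.array([-1.26460512,0.33287053,-0.06467201,1.46092977,0.02160785,1.34989584,-0.08853999]),np.array([0.20171614,0.59116418,0.23052221]),np.array([1.63677767e-01,9.86513605e-01,-7.00016914e-04,-7.47121130e-05])),(o["joint_pos"],o["position"],o["ee_rot"])]
np.save("D.npy",np.array([np.r_[a] for d in D for a in [np.concatenate(d)]]))
best=[]
for s in itertools.product([1,-1],repeat=4):
    R=lambda q:Ro.from_euler("ZYZYZYZ",np.array(q)*[s[0],1,s[1],1,s[2],1,s[3]])
    def fk(q,L):
        z=np.array([0,0,1.]);e=lambda n:Ro.from_euler("ZYZYZYZ"[:n],(np.array(q)*[s[0],1,s[1],1,s[2],1,s[3]])[:n])
        return L[0]*z+e(2).apply([L[4],0,L[1]])+e(4).apply([L[5],0,L[2]])+e(6).apply([L[6],0,L[3]])
    # orientation: constant tool offset
    Rs=[R(d[0]) for d in D]; off=[r.inv()*Ro.from_quat(d[2]) for r,d in zip(Rs,D)]
    oe=(off[0].inv()*off[1]).magnitude()
    f=lambda L:np.concatenate([fk(d[0],L)-d[1] for d in D]+[.001*(L[4:])])
    r=least_squares(f,[.34,.4,.4,.25,0,0,0]);best.append((oe+100*r.cost**.5,oe,r.cost**.5,s,r.x,off[0].as_rotvec()))
for b in sorted(best,key=lambda b:b[0])[:4]:print(*[np.round(x,4) for x in b])
E
```

```text
{'clock': np.float64(0.7667), 'joint_pos': array([-1.0887,  0.3433, -0.0497,  1.0769, -0.3239,  1.7487,  0.0458]), 'position': array([0.209 , 0.5892, 0.43  ]), 'ee_rot': array([ 0.1647,  0.972 ,  0.0271, -0.1656])}Traceback (most recent call last):
  File "<stdin>", line 14, in <module>
  File "<stdin>", line 9, in <lambda>
  File "scipy/spatial/transform/_rotation.pyx", line 1413, in scipy.spatial.transform._rotation.Rotation.from_euler
ValueError: Expected axis specification to be a non-empty string of upto 3 characters, got ZYZYZYZ
```

```bash
cat >> h.py <<'E'
def chain(q,s):
    q=np.array(q)*[s[0],1,s[1],1,s[2],1,s[3]];R=Ro.identity();out=[]
    for i,a in enumerate(q):
        R=R*Ro.from_euler("zyzyzyz"[i],a);out.append(R)
    return out
def fkp(q,L,s):
    c=chain(q,s);return np.array([0,0,L[0]])+c[1].apply([L[4],0,L[1]])+c[3].apply([L[5],0,L[2]])+c[5].apply([L[6],0,L[3]])
E
python3 - <<'E'
from h import *
import itertools
from scipy.optimize import least_squares
o=get_obs()
D=[(np.array([-1.26460512,0.33287053,-0.06467201,1.46092977,0.02160785,1.34989584,-0.08853999]),np.array([0.20171614,0.59116418,0.23052221]),np.array([1.63677767e-01,9.86513605e-01,-7.00016914e-04,-7.47121130e-05])),(o["joint_pos"],o["position"],o["ee_rot"])]
np.save("D.npy",np.array([np.concatenate(d) for d in D]))
best=[]
for s in itertools.product([1,-1],repeat=4):
    off=[chain(d[0],s)[6].inv()*Ro.from_quat(d[2]) for d in D]
    oe=(off[0].inv()*off[1]).magnitude()
    f=lambda L:np.concatenate([fkp(d[0],L,s)-d[1] for d in D]+[.01*(L[4:])])
    r=least_squares(f,[.34,.4,.4,.25,0,0,0]);best.append((oe+100*r.cost**.5,oe,r.cost**.5,s,r.x,off[0].as_rotvec()))
for b in sorted(best,key=lambda b:b[0])[:4]:print(*[np.round(x,4) for x in b])
E
```

```text
0.4433 0.0421 0.004 [-1  1 -1 -1] [-1.374   2.1327  0.4829  0.3767 -0.0041 -0.0715  0.5537] [-0.0318  0.0332  1.4482]
0.4669 0.0 0.0047 [-1 -1 -1 -1] [-1.6498  2.4845  0.4679  0.4159 -0.0037 -0.0506  0.6513] [ 0.     -0.      1.5708]
0.6397 0.2384 0.004 [-1  1 -1  1] [-1.374   2.1327  0.4829  0.3767 -0.0041 -0.0715  0.5537] [-0.0354  0.031   1.6253]
0.7355 0.2686 0.0047 [-1 -1 -1  1] [-1.6498  2.4845  0.4679  0.4159 -0.0037 -0.0506  0.6513] [ 0.     -0.      1.7479]
```

carry_out --commands '[[[-0.7,-0.5,0,0,-0.9,0],[-0.7,-0.5,0,0,-0.9,0],[-0.7,-0.5,0,0,-0.9,0],[-0.7,-0.5,0,0,-0.9,0],[-0.7,-0.5,0,0,-0.9,0],[-0.7,-0.5,0,0,-0.9,0],[-0.7,-0.5,0,0,-0.9,0],[-0.7,-0.5,0,0,-0.9,0],[0,0,0,0,0,0]]]'

```text
clock: 1.52
position: [0.3616, 0.3654, 0.4321]
ee_rot: [0.16, 0.964, -0.034, 0.21]
ft_force: [-0.4, 0.0, 0.8]
grip_width: 0.998
grasp_force: 0.0
```

```bash
cat > fit.py <<'E'
from h import *
from scipy.optimize import least_squares
o=get_obs();s=(-1,-1,-1,-1)
D=np.vstack([np.load("D.npy"),np.concatenate([o["joint_pos"],o["position"],o["ee_rot"]])]);np.save("D.npy",D)
P=np.array([.34,.42,.42,.25,0,0,0])
f=lambda L:np.concatenate([fkp(d[:7],L,s)-d[7:10] for d in D]+[.003*(L-P)])
r=least_squares(f,P);np.save("L.npy",r.x)
print(np.round(o["clock"],2),np.round(o["joint_pos"],3),np.round(o["position"],3),np.round(r.x,4))
print(np.round(1e3*np.array([fkp(d[:7],r.x,s)-d[7:10] for d in D]),2))
print("tool z,x,y",np.round(Ro.from_quat(o["ee_rot"]).as_matrix().T[[2,0,1]],2).tolist())
E
python3 fit.py
```

```text
1.52 [-1.147 -0.047 -0.017  1.541  0.427  1.607  0.102] [0.362 0.365 0.432] [ 0.2664  0.4698  0.4955  0.3639  0.0896 -0.0103  0.0978]
[[-37.57  11.98 -12.39]
 [-39.38  15.99  -8.48]
 [-35.38  11.44  20.87]]
tool z,x,y [[0.39, -0.13, -0.91], [-0.86, 0.29, -0.42], [0.32, 0.95, 0.0]]
```

```bash
cat >> h.py <<'E'
def fkp(q,L,s=(-1,)*4):
    c=chain(q,s);return np.array([0,0,L[0]])+c[1].apply([L[4],L[7],L[1]])+c[3].apply([L[5],L[8],L[2]])+c[5].apply([L[6],L[9],L[3]])
E
sed -i 's/0,0,0\])/0,0,0,0,0,0])/; s/^D=.*/D=np.load("D.npy")\nif np.abs(D[-1,:7]-o["joint_pos"]).max()>.02: D=np.vstack([D,np.concatenate([o["joint_pos"],o["position"],o["ee_rot"]])]);np.save("D.npy",D)/' fit.py; python3 fit.py
```

```text
1.52 [-1.147 -0.047 -0.017  1.541  0.427  1.607  0.102] [0.362 0.365 0.432] [ 2.590e-01  4.481e-01  4.897e-01  3.431e-01  2.000e-04  3.000e-04
  1.000e-04 -1.600e-02 -2.950e-02 -1.000e-04]
[[-0.01  0.    0.  ]
 [ 0.   -0.   -0.  ]
 [ 0.    0.    0.  ]]
tool z,x,y [[0.39, -0.13, -0.91], [-0.86, 0.29, -0.42], [0.32, 0.95, 0.0]]
```

```bash
cat >> h.py <<'E'
from scipy.optimize import least_squares
lo=np.array([-2.6,-.5,-1.47,.16,-1.27,.06,-2.6]);hi=np.array([2.6,2.12,1.34,2.42,4.41,2.06,2.6])
def ik(pos,R,q0,L,w=.01):
    f=lambda q:np.concatenate([(fkp(q,L)-pos)*10,(R.inv()*chain(q,(-1,)*4)[6]*Ro.from_euler("z",90,degrees=True)).as_rotvec()*3,w*(q-q0)])
    r=least_squares(f,np.clip(q0,lo+.03,hi-.03),bounds=(lo+.02,hi-.02));e=f(r.x)[:6];return r.x,np.abs(e).max()
FOOT=np.array([.691,-.1955,.030]);RY=np.deg2rad(17.3);DO=np.array([.634,.2325,0]);DY=np.deg2rad(-15.2)
def tool(foot,yaw,lean,p,s,xs,back=0):
    """TCP pos, rot for wand with foot pos, lean (deg) towards -x of yaw"""
    W=Ro.from_euler("z",yaw)*Ro.from_euler("y",-lean,degrees=True)
    Rt=W*Ro.from_euler("y",p,degrees=True) # now x axis = approach
    M=np.array([[0,0,1],[0,xs,0],[-xs,0,0]],float) # columns tool x,y,z in that frame
    M=np.column_stack([[0,0,-xs],[0,-xs,0],[1,0,0]]);M[:,1]=np.cross(M[:,2],M[:,0])
    Rt=Rt*Ro.from_matrix(M);d=Rt.apply([0,0,1])
    return foot+W.apply([0,0,s])+d*(.019-back),Rt
def dk(x,z): return DO+np.array([np.cos(DY)*x,np.sin(DY)*x,z])
E
python3 - <<'E'
from h import *
np.set_printoptions(precision=2,suppress=True,linewidth=150)
L=np.load("L.npy")
for p in(35,42,50):
  s=135
  for xs in(1,-1):
    poses={"pre":tool(FOOT,RY,35,p,.135,xs,.1),"pick":tool(FOOT,RY,35,p,.135,xs),"dockpre":tool(dk(-.033,.11),DY,24,p,.135,xs),"docked":tool(dk(.008,.02),DY,24,p,.135,xs),"up":tool(dk(0,.02),DY,0,p,.135,xs)}
    for n,(P,R) in poses.items():
      b=min((ik(P,R,np.array([a,.5,0,1.6,j5,.8,j7]),L) for a in(.3,-.3) for j5 in(3.1,0) for j7 in(-1.5,1.5)),key=lambda r:(r[1]>.02,abs(r[0]-(lo+hi)/2).max()))
      print(p,xs,n,P,b[0],round(b[1],3))
E
```

```text
35 1 pre [ 0.54 -0.24  0.14] [ 0.1   1.    0.84  2.24  3.93  2.04 -2.09] 0.0
35 1 pick [ 0.64 -0.21  0.14] [ 0.37  0.74  0.35  2.15  4.04  1.58 -1.94] 0.0
35 1 dockpre [0.57 0.25 0.23] [-0.4   0.36 -0.71  2.2   1.77  1.46 -0.87] 0.0
35 1 docked [0.61 0.24 0.14] [-0.21  0.69 -0.82  2.16  2.05  1.62 -0.95] 0.0
35 1 up [0.65 0.23 0.14] [-0.14  0.39 -0.71  2.03  1.56  1.   -0.54] 0.0
35 -1 pre [ 0.54 -0.24  0.14] [ 2.23  1.83 -1.45  2.18  0.42  0.35 -0.15] 0.0
35 -1 pick [ 0.64 -0.21  0.14] [-0.26  1.29  1.06  2.16  3.44  2.04  0.66] 0.0
35 -1 dockpre [0.57 0.25 0.23] [-0.89  0.29 -0.18  2.22  1.68  1.31  2.23] 0.0
35 -1 docked [0.61 0.24 0.14] [-0.97  0.52  0.    2.18  1.8   1.25  2.01] 0.0
35 -1 up [0.65 0.23 0.14] [-0.6   0.31 -0.19  2.05  1.46  0.84  2.58] 0.014
42 1 pre [ 0.54 -0.24  0.15] [-0.08  1.07  1.08  2.27  3.89  2.04 -2.27] 0.0
42 1 pick [ 0.64 -0.21  0.14] [ 0.33  0.64  0.39  2.17  4.11  1.42 -2.01] 0.0
42 1 dockpre [0.57 0.25 0.23] [-0.23  0.31 -0.87  2.18  1.68  1.35 -0.76] 0.0
42 1 docked [0.61 0.24 0.14] [-0.35  0.51 -0.64  2.16  1.86  1.36 -0.93] 0.0
42 1 up [0.65 0.2
[... 514 characters left out ...]
6] 0.0
50 1 pick [ 0.63 -0.21  0.14] [-0.37  1.25  1.27  2.19  3.7   1.87 -2.58] 0.0
50 1 dockpre [0.57 0.25 0.22] [-0.25  0.2  -0.79  2.14  1.49  1.17 -0.62] 0.0
50 1 docked [0.61 0.24 0.13] [-0.29  0.43 -0.67  2.14  1.72  1.19 -0.8 ] 0.0
50 1 up [0.65 0.23 0.14] [-0.3   0.3  -0.43  1.91  1.05  0.8  -0.08] 0.0
50 -1 pre [ 0.54 -0.24  0.16] [ 2.12  1.16 -1.45  2.21 -0.49  0.28  0.3 ] 0.0
50 -1 pick [ 0.63 -0.21  0.14] [ 1.87  1.34 -1.45  2.12  0.39  0.09 -0.51] 0.0
50 -1 dockpre [0.57 0.25 0.22] [-0.57  0.16 -0.45  2.15  1.45  1.11  2.52] 0.0
50 -1 docked [0.61 0.24 0.13] [-0.8   0.35 -0.12  2.16  1.61  1.01  2.3 ] 0.0
50 -1 up [0.65 0.23 0.14] [-1.68  0.71  1.32  1.96 -0.36  0.48 -2.18] 0.0
```

```bash
cat > plan.py <<'E'
from h import *
from scipy.linalg import logm,expm
def H(P,R): T=np.eye(4);T[:3,:3]=R.as_matrix();T[:3,3]=P;return T
def rows(T0,T1,N):
    S=expm(np.real(logm(np.linalg.inv(T0)@T1))/N);return np.r_[S[:3,3]/.04,np.rad2deg(Ro.from_matrix(S[:3,:3]).as_rotvec())/6]
def now(): o=get_obs();return H(o["position"],Ro.from_quat(o["ee_rot"]))
def plan(wps):
    T=now();o=get_obs();print("q",np.round(o["joint_pos"],2),"t",round(float(o["clock"]),2),"pos",np.round(o["position"],4))
    for n,(P,R),N in wps:
        T1=H(P,R);r=rows(T,T1,N);print(n,N,np.round(r,2).tolist());T=T1
def look(P,yaw,pitch,roll=0): # xs=1 tool, heading yaw, pitched down
    R=Ro.from_euler("z",yaw,degrees=True)*Ro.from_euler("y",pitch,degrees=True)*Ro.from_matrix(np.column_stack([[0,0,-1],[0,1,0],[1,0,0]]));return np.array(P),R
E
python3 - <<'E'
from plan import *
plan([("W1",look([.45,0.02,.40],0,20),14),("W2",look([.5,-.22,.22],17.3,10),10),("pre",tool(FOOT,RY,35,42,.135,1,.1),5)])
for n in("cologne",): pass
T=camera_params("top");print("jar",plane(T,(383,250),.055),"dish",plane(T,(264,247),.02))
E
```

```text
q [-1.15 -0.05 -0.02  1.54  0.43  1.61  0.1 ] t 1.52 pos [0.3616 0.3654 0.4321]
W1 14 [-0.16, -0.58, 0.23, -0.17, -0.54, -0.16]
W2 10 [0.42, -0.62, 0.16, -0.28, -0.17, -0.07]
pre 5 [0.32, -0.17, 0.21, -0.0, -0.1, -0.0]
jar [ 0.42118808 -0.34973528  0.055     ] dish [0.44485853 0.01959997 0.02      ]
```

carry_out --commands '[[[-0.16,-0.58,0.23,-0.17,-0.54,-0.16],[-0.16,-0.58,0.23,-0.17,-0.54,-0.16],[-0.16,-0.58,0.23,-0.17,-0.54,-0.16],[-0.16,-0.58,0.23,-0.17,-0.54,-0.16],[-0.16,-0.58,0.23,-0.17,-0.54,-0.16],[-0.16,-0.58,0.23,-0.17,-0.54,-0.16],[-0.16,-0.58,0.23,-0.17,-0.54,-0.16],[-0.16,-0.58,0.23,-0.17,-0.54,-0.16],[-0.16,-0.58,0.23,-0.17,-0.54,-0.16],[-0.16,-0.58,0.23,-0.17,-0.54,-0.16],[-0.16,-0.58,0.23,-0.17,-0.54,-0.16],[-0.16,-0.58,0.23,-0.17,-0.54,-0.16],[-0.16,-0.58,0.23,-0.17,-0.54,-0.16],[-0.16,-0.58,0.23,-0.17,-0.54,-0.16],[0,0,0,0,0,0]]]'

```text
clock: 2.77
position: [0.4545, 0.1617, 0.3656]
ee_rot: [0.049, 0.879, -0.043, 0.473]
ft_force: [0.5, -0.7, -0.5]
grip_width: 0.998
grasp_force: 0.0
```

```bash
python3 fit.py; python3 - <<'E'
from plan import *
plan([("W2",look([.5,-.22,.22],17.3,10),12),("pre",tool(FOOT,RY,35,42,.135,1,.1),5)])
E
```

```text
2.77 [-0.851 -0.499 -0.136  2.272  0.952  1.068  0.115] [0.455 0.162 0.366] [ 2.582e-01  4.486e-01  4.900e-01  3.431e-01  0.000e+00  0.000e+00
 -0.000e+00 -2.180e-02 -2.350e-02 -3.000e-04]
[[-0. -0.  0.]
 [ 0.  0.  0.]
 [ 0.  0. -0.]
 [ 0.  0.  0.]]
tool z,x,y [[0.83, -0.12, -0.55], [-0.55, 0.05, -0.84], [0.13, 0.99, -0.03]]
q [-0.85 -0.5  -0.14  2.27  0.95  1.07  0.12] t 2.77 pos [0.4545 0.1617 0.3656]
W2 12 [0.27, -0.81, 0.16, -0.33, -0.32, -0.11]
pre 5 [0.32, -0.17, 0.21, -0.0, -0.1, -0.0]
```

```bash
cat >> plan.py <<'E'
def sim(wps,w=.05):
    L=np.load("L.npy");q=get_obs()["joint_pos"];T=now()
    for n,(P,R),N in wps:
        T1=H(P,R);X=np.real(logm(np.linalg.inv(T)@T1))/N;E=[];dq=0
        for i in range(N):
            T=T@expm(X);q1,e=ik(T[:3,3],Ro.from_matrix(T[:3,:3]),q,L,w);E.append(e);dq=max(dq,abs(q1-q).max());q=q1
        print(" sim",n,np.round(q,2),"err",round(max(E),3),"maxdq/row",round(dq,2))
E
python3 - <<'E'
from plan import *
A=tool(FOOT,RY,35,42,.135,1,.07);up=(A[0]+[0,0,.06],A[1])
w=[("W1",look([.55,0.0,.34],0,25),8),("W2",up,10),("pre",A,3),("pick",tool(FOOT,RY,35,42,.135,1),4)]
plan(w);sim(w)
w=w[1:];w[0]=("W2",up,16);sim(w)
E
```

```text
q [-0.85 -0.5  -0.14  2.27  0.95  1.07  0.12] t 2.77 pos [0.4545 0.1617 0.3656]
W1 8 [-0.09, -0.48, 0.33, -0.15, -0.17, -0.04]
W2 10 [0.33, -0.59, 0.06, -0.28, -0.3, -0.08]
pre 3 [0.5, -0.0, 0.06, -0.0, -0.0, 0.0]
pick 4 [0.0, -0.0, 0.44, -0.0, -0.0, 0.0]
 sim W1 [ 0.08 -0.48 -0.21  2.4   0.5   0.11  0.94] err 0.251 maxdq/row 0.47
 sim W2 [-0.8  -0.48  1.15  2.32 -0.41  0.08  2.58] err 1.257 maxdq/row 1.64
 sim pre [-0.93 -0.48  1.31  2.33 -0.34  0.08  2.58] err 1.452 maxdq/row 0.05
 sim pick [-1.01 -0.48  1.32  2.29 -0.37  0.08  2.58] err 1.431 maxdq/row 0.02
 sim W2 [-0.8  -0.48  1.15  2.32 -0.41  0.08  2.58] err 1.257 maxdq/row 1.67
 sim pre [-0.93 -0.48  1.31  2.33 -0.34  0.08  2.58] err 1.452 maxdq/row 0.05
 sim pick [-1.01 -0.48  1.32  2.29 -0.37  0.08  2.58] err 1.431 maxdq/row 0.02
```

```bash
python3 - <<'E'
from plan import *
A=tool(FOOT,RY,35,42,.135,1,.07);up=(A[0]+[0,0,.06],A[1]);A4=tool(FOOT,RY,35,42,.135,1,.05)
for W1,W1b in(((.56,.02,.34,-10,50),(.68,-.04,.26,-5,15)),((.56,.02,.34,-10,50),(.68,-.1,.27,0,15)),((.6,.0,.32,-15,45),(.7,-.08,.25,-10,10)),((.6,.0,.32,-25,45),(.68,-.08,.24,-25,10))):
    g=lambda a:look(a[:3],a[3],a[4])
    w=[("W1",g(W1),8),("W1b",g(W1b),8),("W2",up,10),("pre",A,3),("pick",tool(FOOT,RY,35,42,.135,1),4)]
    print(W1,W1b);sim(w)
E
```

```text
(0.56, 0.02, 0.34, -10, 50) (0.68, -0.04, 0.26, -5, 15)
 sim W1 [-0.6  -0.35  0.24  2.06  0.55  0.86  0.79] err 0.031 maxdq/row 0.16
 sim W1b [-0.57  0.01  0.48  2.38  2.82  0.58 -1.35] err 0.004 maxdq/row 0.5
 sim W2 [ 0.87  0.39 -0.04  2.24  4.39  1.24 -2.06] err 0.014 maxdq/row 0.64
 sim pre [ 0.88  0.54 -0.05  2.22  4.36  1.28 -1.92] err 0.0 maxdq/row 0.05
 sim pick [ 0.79  0.59 -0.11  2.15  4.24  1.19 -1.9 ] err 0.0 maxdq/row 0.03
(0.56, 0.02, 0.34, -10, 50) (0.68, -0.1, 0.27, 0, 15)
 sim W1 [-0.6  -0.35  0.24  2.06  0.55  0.86  0.79] err 0.031 maxdq/row 0.16
 sim W1b [-1.15 -0.11  1.32  2.37  3.41  0.51 -1.66] err 0.011 maxdq/row 1.01
 sim W2 [ 0.16  0.5   0.74  2.27  4.24  1.53 -2.15] err 0.011 maxdq/row 0.39
 sim pre [ 0.22  0.67  0.66  2.25  4.16  1.62 -2.04] err 0.0 maxdq/row 0.06
 sim pick [ 0.15  0.7   0.59  2.18  4.04  1.52 -2.07] err 0.0 maxdq/row 0.03
(0.6, 0.0, 0.32, -15, 45) (0.7, -0.08, 0.25, -10, 10)
 sim W1 [-0.64 -0.27  0.29  2.09  0.74  0.75  0.57] err 0.007 maxdq/row 0.13
 sim W1b [-0.45  0.16  0.41  2.36  2.83  0.76 -1.45] err 0.002 maxdq/row 0.4
 sim W2 [ 0.86  0.39 -0.04  2.24  4.39  1.24 -2.06] err 0.012 maxdq/row 0.58
 sim pre [ 0.87  0.54 -0.04  2.22  4.36  1.28 -1.92] err 0.0 maxdq/row 0.05
 sim pick [ 0.78  0.59 -0.1   2.15  4.24  1.2  -1.9 ] err 0.0 maxdq/row 0.03
(0.6, 0.0, 0.32, -25, 45) (0.68, -0.08, 0.24, -25, 10)
 sim W1 [-0.69 -0.21  0.27  2.05  0.83  0.89  0.32] err 0.0 maxdq/row 0.06
 sim W1b [-0.55  0.2   0.28  2.33  2.22  0.93 -1.13] err 0.001 maxdq/row 0.21
 sim W2 [ 2.03  1.19 -1.45  2.29  4.39  0.22 -1.46] err 0.371 maxdq/row 1.13
 sim pre [ 2.04  1.43 -1.41  2.27  4.39  0.08 -1.24] err 0.347 maxdq/row 0.14
 sim pick [ 1.86  1.47 -1.39  2.15  4.39  0.08 -1.24] err 0.28 maxdq/row 0.04
```

```bash
python3 - <<'E'
from plan import *
A=tool(FOOT,RY,35,42,.135,1,.03);up=(A[0]+[0,0,.12],A[1])
g=lambda a:look(a[:3],a[3],a[4])
for W1b in((.7,-.08,.28,-10,10),(.74,-.08,.28,-10,10)):
    w=[("W1",g((.6,.0,.32,-15,45)),9),("W1b",g(W1b),20),("W2",up,30),("pre",A,5),("pick",tool(FOOT,RY,35,42,.135,1),4)]
    sim(w);plan(w)
E
```

```text
sim W1 [-0.63 -0.27  0.29  2.09  0.74  0.75  0.57] err 0.01 maxdq/row 0.14
 sim W1b [-0.48  0.08  0.43  2.35  2.8   0.69 -1.37] err 0.001 maxdq/row 0.16
 sim W2 [ 0.33  0.3   0.45  2.22  4.31  1.27 -2.23] err 0.002 maxdq/row 0.11
 sim pre [ 0.39  0.61  0.38  2.2   4.17  1.44 -1.99] err 0.0 maxdq/row 0.06
 sim pick [ 0.36  0.63  0.36  2.17  4.12  1.4  -2.  ] err 0.0 maxdq/row 0.01
q [-0.85 -0.5  -0.14  2.27  0.95  1.07  0.12] t 2.77 pos [0.4545 0.1617 0.3656]
W1 9 [-0.2, -0.37, 0.46, 0.09, 0.22, 0.11]
W1b 20 [-0.03, -0.07, 0.15, -0.04, -0.29, -0.02]
W2 30 [0.03, -0.11, -0.08, -0.15, -0.02, -0.02]
pre 5 [0.6, -0.0, 0.07, -0.0, -0.0, 0.0]
pick 4 [-0.0, -0.0, 0.19, -0.0, -0.0, 0.0]
 sim W1 [-0.63 -0.27  0.29  2.09  0.74  0.75  0.57] err 0.01 maxdq/row 0.14
 sim W1b [-0.4   0.17  0.36  2.25  2.81  0.67 -1.4 ] err 0.001 maxdq/row 0.16
 sim W2 [ 0.2   0.32  0.6   2.22  4.29  1.31 -2.24] err 0.0 maxdq/row 0.06
 sim pre [ 0.28  0.64  0.51  2.21  4.13  1.5  -2.02] err 0.0 maxdq/row 0.06
 sim pick [ 0.25  0.66  0.48  2.18  4.08  1.46 -2.03] err 0.0 maxdq/row 0.01
q [-0.85 -0.5  -0.14  2.27  0.95  1.07  0.12] t 2.77 pos [0.4545 0.1617 0.3656]
W1 9 [-0.2, -0.37, 0.46, 0.09, 0.22, 0.11]
W1b 20 [-0.05, -0.06, 0.2, -0.04, -0.29, -0.02]
W2 30 [0.03, -0.11, -0.12, -0.15, -0.02, -0.02]
pre 5 [0.6, -0.0, 0.07, -0.0, -0.0, 0.0]
pick 4 [-0.0, -0.0, 0.19, -0.0, -0.0, 0.0]
```

carry_out --commands '[[[-0.2,-0.37,0.46,0.09,0.22,0.11],[-0.2,-0.37,0.46,0.09,0.22,0.11],[-0.2,-0.37,0.46,0.09,0.22,0.11],[-0.2,-0.37,0.46,0.09,0.22,0.11],[-0.2,-0.37,0.46,0.09,0.22,0.11],[-0.2,-0.37,0.46,0.09,0.22,0.11],[-0.2,-0.37,0.46,0.09,0.22,0.11],[-0.2,-0.37,0.46,0.09,0.22,0.11],[-0.2,-0.37,0.46,0.09,0.22,0.11],[0,0,0,0,0,0]]]'

```text
clock: 3.6
position: [0.6022, 0.0025, 0.3208]
ee_rot: [0.117, 0.918, -0.047, 0.377]
ft_force: [-0.6, -0.4, -0.5]
grip_width: 0.997
grasp_force: 0.0
```

```bash
cat > next1.py <<'E'
from plan import *
A=tool(FOOT,RY,35,42,.135,1,.03);up=(A[0]+[0,0,.12],A[1])
g=lambda a:look(a[:3],a[3],a[4])
w=[("W1b",g((.74,-.08,.28,-10,10)),20),("W2",up,30),("pre",A,5),("pick",tool(FOOT,RY,35,42,.135,1),4)]
import sys
w=w[int(sys.argv[1]):]
if len(sys.argv)>2: w[0]=(*w[0][:2],int(sys.argv[2]))
sim(w);plan(w)
E
python3 next1.py 0
```

```text
sim W1b [-0.53  0.17  0.5   2.26  2.83  0.67 -1.44] err 0.001 maxdq/row 0.16
 sim W2 [ 0.1   0.35  0.71  2.23  4.27  1.35 -2.25] err 0.0 maxdq/row 0.06
 sim pre [ 0.21  0.67  0.59  2.21  4.1   1.55 -2.05] err 0.0 maxdq/row 0.07
 sim pick [ 0.18  0.69  0.56  2.18  4.06  1.51 -2.06] err 0.0 maxdq/row 0.01
q [-0.77 -0.29  0.41  2.09  0.78  0.78  0.56] t 3.6 pos [0.6022 0.0025 0.3208]
W1b 20 [-0.05, -0.06, 0.19, -0.03, -0.29, -0.02]
W2 30 [0.03, -0.11, -0.12, -0.15, -0.02, -0.02]
pre 5 [0.6, -0.0, 0.07, -0.0, -0.0, 0.0]
pick 4 [-0.0, -0.0, 0.19, -0.0, -0.0, 0.0]
```

carry_out --commands '[[[-0.05,-0.06,0.19,-0.03,-0.29,-0.02],[-0.05,-0.06,0.19,-0.03,-0.29,-0.02],[-0.05,-0.06,0.19,-0.03,-0.29,-0.02],[-0.05,-0.06,0.19,-0.03,-0.29,-0.02],[-0.05,-0.06,0.19,-0.03,-0.29,-0.02],[-0.05,-0.06,0.19,-0.03,-0.29,-0.02],[-0.05,-0.06,0.19,-0.03,-0.29,-0.02],[-0.05,-0.06,0.19,-0.03,-0.29,-0.02],[-0.05,-0.06,0.19,-0.03,-0.29,-0.02],[-0.05,-0.06,0.19,-0.03,-0.29,-0.02],[-0.05,-0.06,0.19,-0.03,-0.29,-0.02],[-0.05,-0.06,0.19,-0.03,-0.29,-0.02],[-0.05,-0.06,0.19,-0.03,-0.29,-0.02],[-0.05,-0.06,0.19,-0.03,-0.29,-0.02],[-0.05,-0.06,0.19,-0.03,-0.29,-0.02],[-0.05,-0.06,0.19,-0.03,-0.29,-0.02],[-0.05,-0.06,0.19,-0.03,-0.29,-0.02],[-0.05,-0.06,0.19,-0.03,-0.29,-0.02],[-0.05,-0.06,0.19,-0.03,-0.29,-0.02],[-0.05,-0.06,0.19,-0.03,-0.29,-0.02]]]'

```text
clock: 5.27
position: [0.7379, -0.0705, 0.2837]
ee_rot: [0.064, 0.765, -0.056, 0.638]
ft_force: [-0.1, 0.4, -0.1]
grip_width: 1.001
grasp_force: 0.0
```

```bash
python3 next1.py 0 5;python3 next1.py 1 20
```

```text
sim W1b [-0.51  0.17  0.48  2.26  2.83  0.67 -1.43] err 0.0 maxdq/row 0.01
 sim W2 [ 0.12  0.34  0.7   2.23  4.27  1.34 -2.25] err 0.0 maxdq/row 0.06
 sim pre [ 0.22  0.67  0.58  2.21  4.11  1.54 -2.04] err 0.0 maxdq/row 0.07
 sim pick [ 0.19  0.68  0.55  2.18  4.06  1.5  -2.05] err 0.0 maxdq/row 0.01
q [-0.53  0.15  0.47  2.26  2.79  0.65 -1.39] t 5.27 pos [ 0.7379 -0.0705  0.2837]
W1b 5 [0.01, -0.05, 0.02, 0.01, -0.01, 0.01]
W2 30 [0.03, -0.11, -0.12, -0.15, -0.02, -0.02]
pre 5 [0.6, -0.0, 0.07, -0.0, -0.0, 0.0]
pick 4 [-0.0, -0.0, 0.19, -0.0, -0.0, 0.0]
 sim W2 [ 0.11  0.35  0.71  2.23  4.27  1.35 -2.25] err 0.0 maxdq/row 0.1
 sim pre [ 0.21  0.67  0.58  2.21  4.1   1.55 -2.05] err 0.0 maxdq/row 0.07
 sim pick [ 0.18  0.69  0.56  2.18  4.06  1.51 -2.06] err 0.0 maxdq/row 0.01
q [-0.53  0.15  0.47  2.26  2.79  0.65 -1.39] t 5.27 pos [ 0.7379 -0.0705  0.2837]
W2 20 [0.05, -0.18, -0.17, -0.22, -0.03, -0.03]
pre 5 [0.6, -0.0, 0.07, -0.0, -0.0, 0.0]
pick 4 [-0.0, -0.0, 0.19, -0.0, -0.0, 0.0]
```

Model and arm agree. Now on to W2 above the wand.

carry_out --commands '[[[0.05,-0.18,-0.17,-0.22,-0.03,-0.03],[0.05,-0.18,-0.17,-0.22,-0.03,-0.03],[0.05,-0.18,-0.17,-0.22,-0.03,-0.03],[0.05,-0.18,-0.17,-0.22,-0.03,-0.03],[0.05,-0.18,-0.17,-0.22,-0.03,-0.03],[0.05,-0.18,-0.17,-0.22,-0.03,-0.03],[0.05,-0.18,-0.17,-0.22,-0.03,-0.03],[0.05,-0.18,-0.17,-0.22,-0.03,-0.03],[0.05,-0.18,-0.17,-0.22,-0.03,-0.03],[0.05,-0.18,-0.17,-0.22,-0.03,-0.03],[0.05,-0.18,-0.17,-0.22,-0.03,-0.03],[0.05,-0.18,-0.17,-0.22,-0.03,-0.03],[0.05,-0.18,-0.17,-0.22,-0.03,-0.03],[0.05,-0.18,-0.17,-0.22,-0.03,-0.03],[0.05,-0.18,-0.17,-0.22,-0.03,-0.03],[0.05,-0.18,-0.17,-0.22,-0.03,-0.03],[0.05,-0.18,-0.17,-0.22,-0.03,-0.03],[0.05,-0.18,-0.17,-0.22,-0.03,-0.03],[0.05,-0.18,-0.17,-0.22,-0.03,-0.03],[0.05,-0.18,-0.17,-0.22,-0.03,-0.03]]]'

```text
clock: 6.93
position: [0.6051, -0.2203, 0.2645]
ee_rot: [-0.109, 0.74, 0.099, 0.656]
ft_force: [0.5, 0.2, -0.4]
grip_width: 1.004
grasp_force: 0.0
```

```bash
python3 next1.py 1 4; python3 - <<'E'
from plan import *
p=camera_params("wrist");im=camera("wrist")[:,:,::-1]
K,R,t=(np.array(p[k]) for k in("mtx","R","t"))
T=now();c=-R.T@t;print("cam in tool",np.round(T[:3,:3].T@(c-T[:3,3]),3),"viewdir in tool",np.round(T[:3,:3].T@R[2],2))
np.savez("wp.npz",K=K,R=R,t=t)
W=Ro.from_euler("z",RY)*Ro.from_euler("y",-35,degrees=True)
for s in(0,.112,.135,.22):
    X=FOOT+W.apply([0,0,s]);y=K@(R@X+t);print(s,np.round(y[:2]/y[2],1))
cv2.imwrite("pics/w1.png",im)
E
```

```text
sim W2 [ 0.11  0.35  0.71  2.23  4.27  1.35 -2.25] err 0.0 maxdq/row 0.0
 sim pre [ 0.21  0.67  0.58  2.21  4.1   1.55 -2.05] err 0.0 maxdq/row 0.07
 sim pick [ 0.18  0.69  0.55  2.18  4.06  1.51 -2.06] err 0.0 maxdq/row 0.01
q [ 0.1   0.33  0.71  2.24  4.27  1.34 -2.25] t 6.93 pos [ 0.6051 -0.2203  0.2645]
W2 4 [0.02, -0.01, 0.01, -0.01, 0.01, -0.01]
pre 5 [0.6, -0.0, 0.07, -0.0, -0.0, 0.0]
pick 4 [-0.0, -0.0, 0.19, -0.0, -0.0, 0.0]
cam in tool [ 0.072  0.001 -0.141] viewdir in tool [-0.28  0.    0.96]
0 [ 277.2 -167.8]
0.112 [276.  -52.8]
0.135 [275.6 -19.9]
0.22 [273.8 152.5]
```

View pics/w1.png

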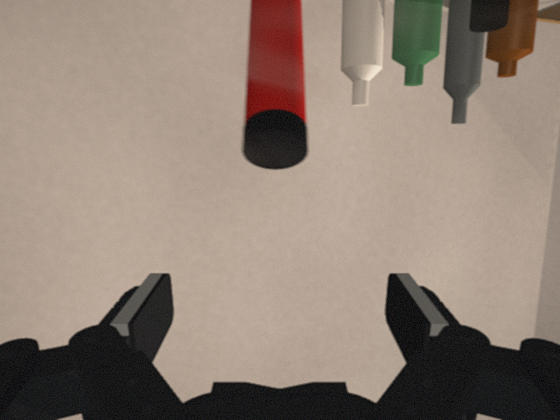

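The wrist view is upside-down. It shows the red barrel between the open fingers, with the end face centred near (276,155). I predicted (274,152), so alignment is within about 1 mm, and I'll descend and advance.

carry_out --commands '[[[0.6,-0.01,0.08,-0.01,0,0],[0.6,-0.01,0.08,-0.01,0,0],[0.6,-0.01,0.08,-0.01,0,0],[0.6,-0.01,0.08,-0.01,0,0],[0.6,0,0.08,0,0,0],[0.1,0,0.19,0,0,0],[0,0,0.19,0,0,0],[0,0,0.19,0,0,0],[0,0,0.19,0,0,0],[0,0,0,0,0,0],[0,0,0,0,0,0]]]'

```text
clock: 7.9
position: [0.6357, -0.2144, 0.1379]
ee_rot: [-0.109, 0.739, 0.098, 0.657]
ft_force: [0.4, -1.0, 0.7]
grip_width: 0.998
grasp_force: 0.0
```

```bash
python3 next1.py 3 4; python3 - <<'E'
from plan import *
p=camera_params("wrist");im=camera("wrist")[:,:,::-1];K,R,t=(np.array(p[k]) for k in("mtx","R","t"))
W=Ro.from_euler("z",RY)*Ro.from_euler("y",-35,degrees=True)
for s in(.112,.135,.22):
    y=K@(R@(FOOT+W.apply([0,0,s]))+t);print(s,np.round(y[:2]/y[2],1))
cv2.imwrite("pics/w2.png",im)
E
```

```text
sim pick [ 0.17  0.69  0.56  2.18  4.05  1.51 -2.06] err 0.0 maxdq/row 0.0
q [ 0.18  0.69  0.56  2.18  4.04  1.51 -2.06] t 7.9 pos [ 0.6357 -0.2144  0.1379]
pick 4 [-0.0, 0.01, -0.0, -0.02, 0.01, -0.0]
0.112 [284.1 246.9]
0.135 [284.2 303.7]
0.22 [284.7 608.8]
```

View pics/w2.png

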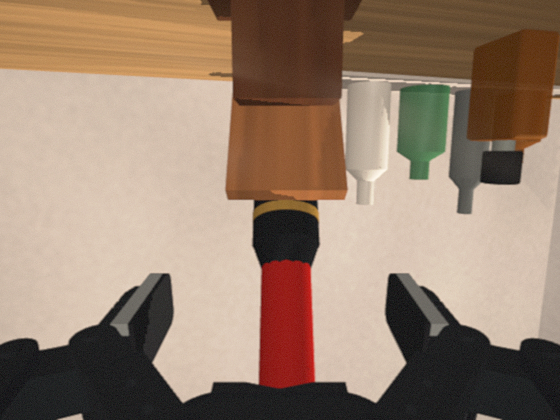

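The wrist view shows the barrel centred between the pads (column 286 vs 280), with the handle end at row ~262 and the pads beyond it on the red barrel. Closing the gripper.

carry_out --commands '[[[0,0,0,0,0,0],[0,0,0,0,0,0],[0,0,0,0,0,0],[0,0,0,0,0,0],[0,0,0,0,0,0],[0,0,0,0,0,0],[0,0,0,0,0,0],[0,0,0,0,0,0],[0,0,0,0,0,0],[0,0,0,0,0,0],[0,0,0,0,0,0],[0,0,0,0,0,0]]]' --hand 1 --force 60

```text
clock: 8.95
position: [0.6348, -0.2146, 0.1364]
ee_rot: [-0.109, 0.74, 0.098, 0.657]
ft_force: [-5.0, 2.8, 3.7]
grip_width: 0.219
grasp_force: 58.4
```

```bash
cat > next2.py <<'E'
from plan import *
import sys
def lifted(h,slide): 
    P,R=tool(FOOT,RY,35,42,.135,1);W=Ro.from_euler("z",RY)*Ro.from_euler("y",-35,degrees=True)
    return P+W.apply([.006 if slide else 0,0,slide])+[0,0,h],R
Q=lambda x,z,l:tool(dk(x,z),DY,l,42,.135,1)
w=[("slide",lifted(0,.11),10),("C1",look([.70,-.05,.30],-8,12),30),("C2",Q(-.12,.16,24),20),("dockpre",Q(-.033,.11,24),8),("docked",Q(.008,.024,24),10),("up",Q(0,.022,0),10)]
w=w[int(sys.argv[1]):]
if len(sys.argv)>2: w[0]=(*w[0][:2],int(sys.argv[2]))
sim(w);plan(w)
E
python3 next2.py 0
```

```text
sim slide [ 0.16  0.42  0.71  2.26  4.27  1.45 -2.19] err 0.0 maxdq/row 0.03
 sim C1 [ 0.4   0.05 -0.51  2.28  2.68  0.59 -1.21] err 0.004 maxdq/row 0.21
 sim C2 [-0.16  0.19 -1.12  2.19  1.48  1.45 -0.69] err 0.0 maxdq/row 0.09
 sim dockpre [-0.13  0.36 -0.98  2.17  1.72  1.4  -0.75] err 0.0 maxdq/row 0.03
 sim docked [-0.18  0.59 -0.84  2.15  1.92  1.45 -0.88] err 0.0 maxdq/row 0.02
 sim up [ 0.12  0.46 -0.98  1.95  1.47  1.03 -0.36] err 0.0 maxdq/row 0.06
q [ 0.18  0.69  0.56  2.18  4.04  1.51 -2.06] t 8.95 pos [ 0.6348 -0.2146  0.1364]
slide 10 [-0.22, 0.0, -0.17, -0.01, 0.0, -0.0]
C1 30 [-0.07, 0.14, 0.1, 0.14, 0.03, 0.02]
C2 20 [0.12, 0.34, -0.33, 0.06, 0.05, 0.02]
dockpre 8 [0.06, 0.0, 0.31, 0.0, 0.0, -0.0]
docked 10 [0.17, -0.0, 0.16, 0.0, 0.0, -0.0]
up 10 [-0.06, -0.0, 0.09, -0.0, 0.4, 0.0]
```

```bash
python3 - <<'E'
s=open('next2.py').read()
s=s.replace('("C1",look([.70,-.05,.30],-8,12),30),','("C1",look([.72,-.09,.30],-8,12),40),("Ca",look([.64,-.04,.30],-38,12),15),("Cb",look([.475,.125,.29],-35,15),15),').replace('24),20)','24),12)')
open('next2.py','w').write(s)
E
python3 next2.py 0
```

```text
sim slide [ 0.16  0.42  0.71  2.26  4.27  1.45 -2.19] err 0.0 maxdq/row 0.03
 sim C1 [-0.44  0.05  0.45  2.28  2.9   0.55 -1.42] err 0.0 maxdq/row 0.05
 sim Ca [-0.74  0.1   0.23  2.22  1.66  1.13 -0.73] err 0.001 maxdq/row 0.13
 sim Cb [-1.05  0.02 -0.07  2.28  1.27  1.51 -0.75] err 0.0 maxdq/row 0.03
 sim C2 [-1.11  0.06 -0.14  2.23  1.37  1.33 -0.69] err 0.0 maxdq/row 0.02
 sim dockpre [-1.01  0.2  -0.03  2.21  1.55  1.17 -0.79] err 0.0 maxdq/row 0.02
 sim docked [-0.96  0.42  0.01  2.18  1.71  1.11 -1.01] err 0.0 maxdq/row 0.02
 sim up [-0.74  0.28  0.02  2.    1.19  0.73 -0.3 ] err 0.0 maxdq/row 0.09
q [ 0.18  0.69  0.56  2.18  4.04  1.51 -2.06] t 8.95 pos [ 0.6348 -0.2146  0.1364]
slide 10 [-0.22, 0.0, -0.17, -0.01, 0.0, -0.0]
C1 40 [-0.06, 0.08, 0.09, 0.1, 0.02, 0.02]
Ca 15 [0.03, 0.03, -0.15, 0.33, -0.0, 0.07]
Cb 15 [0.11, 0.06, -0.37, -0.03, 0.03, -0.01]
C2 12 [0.06, 0.29, -0.11, -0.26, 0.04, -0.08]
dockpre 8 [0.06, 0.0, 0.31, 0.0, 0.0, -0.0]
docked 10 [0.17, -0.0, 0.16, 0.0, 0.0, -0.0]
up 10 [-0.06, -0.0, 0.09, -0.0, 0.4, 0.0]
```

carry_out --commands '[[[-0.22,0,-0.17,0,0,0],[-0.22,0,-0.17,0,0,0],[-0.22,0,-0.17,0,0,0],[-0.22,0,-0.17,0,0,0],[-0.22,0,-0.17,0,0,0],[-0.22,0,-0.17,0,0,0],[-0.22,0,-0.17,0,0,0],[-0.22,0,-0.17,0,0,0],[-0.22,0,-0.17,0,0,0],[-0.22,0,-0.17,0,0,0],[0,0,0,0,0,0]]]'

```text
clock: 9.87
position: [0.5799, -0.2332, 0.2331]
ee_rot: [-0.108, 0.74, 0.096, 0.657]
ft_force: [-0.9, -0.8, -1.8]
grip_width: 0.216
grasp_force: 58.6
```

```bash
python3 next2.py 1; python3 - <<'E'
from plan import *
T=now();print(get_obs()["ft_force"])
for n in("side",):
    im=camera(n)[:,:,::-1];p=camera_params(n);K,R,t=(np.array(p[k]) for k in("mtx","R","t"))
    cv2.imwrite("pics/s2.png",cv2.resize(im[120:330,200:480],(800,600)))
E
```

```text
sim C1 [-0.44  0.05  0.45  2.28  2.9   0.55 -1.42] err 0.0 maxdq/row 0.05
 sim Ca [-0.74  0.1   0.23  2.22  1.66  1.13 -0.73] err 0.001 maxdq/row 0.13
 sim Cb [-1.05  0.02 -0.07  2.28  1.27  1.51 -0.75] err 0.0 maxdq/row 0.03
 sim C2 [-1.11  0.06 -0.14  2.23  1.37  1.33 -0.69] err 0.0 maxdq/row 0.02
 sim dockpre [-1.01  0.2  -0.03  2.21  1.55  1.17 -0.79] err 0.0 maxdq/row 0.02
 sim docked [-0.96  0.42  0.01  2.18  1.71  1.11 -1.01] err 0.0 maxdq/row 0.02
 sim up [-0.74  0.28  0.02  2.    1.19  0.73 -0.3 ] err 0.0 maxdq/row 0.09
q [ 0.16  0.42  0.71  2.26  4.26  1.44 -2.19] t 9.87 pos [ 0.5799 -0.2332  0.2331]
C1 40 [-0.06, 0.08, 0.09, 0.1, 0.02, 0.02]
Ca 15 [0.03, 0.03, -0.15, 0.33, -0.0, 0.07]
Cb 15 [0.11, 0.06, -0.37, -0.03, 0.03, -0.01]
C2 12 [0.06, 0.29, -0.11, -0.26, 0.04, -0.08]
dockpre 8 [0.06, 0.0, 0.31, 0.0, 0.0, -0.0]
docked 10 [0.17, -0.0, 0.16, 0.0, 0.0, -0.0]
up 10 [-0.06, -0.0, 0.09, -0.0, 0.4, 0.0]
[-0.90752901 -0.76452305 -1.7698148 ]
```

View pics/s2.png

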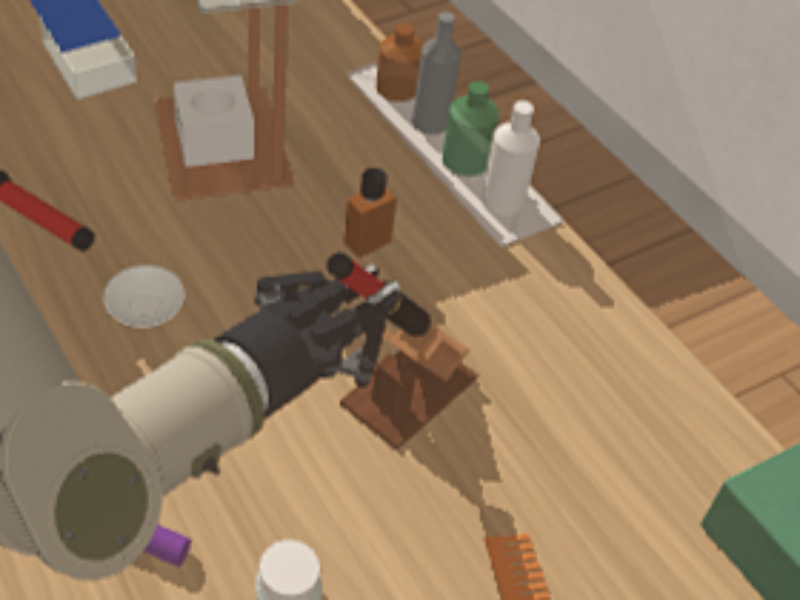

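The side view shows the wand free of its rest, held at mid-barrel (about (370,290) in the crop). Lifting first, then starting the swing.

carry_out --commands '[[[-0.4,0,0,0,0,0],[-0.5,0,0,0,0,0],[-0.5,0,0,0,0,0],[-0.3,0,0,0,0,0],[0,0,0,0,0,0]]]'

```text
clock: 10.33
position: [0.589, -0.2296, 0.3015]
ee_rot: [-0.109, 0.739, 0.097, 0.658]
ft_force: [0.5, 0.6, -2.1]
grip_width: 0.212
grasp_force: 58.6
```

```bash
python3 next2.py 1 20
```

```text
sim C1 [-0.42  0.05  0.42  2.28  2.9   0.55 -1.42] err 0.001 maxdq/row 0.1
 sim Ca [-0.72  0.1   0.2   2.22  1.67  1.13 -0.73] err 0.001 maxdq/row 0.13
 sim Cb [-1.02  0.02 -0.1   2.28  1.27  1.51 -0.75] err 0.0 maxdq/row 0.03
 sim C2 [-1.09  0.06 -0.16  2.23  1.37  1.33 -0.69] err 0.0 maxdq/row 0.02
 sim dockpre [-0.98  0.2  -0.06  2.2   1.56  1.17 -0.79] err 0.0 maxdq/row 0.02
 sim docked [-0.93  0.42 -0.01  2.18  1.72  1.12 -1.01] err 0.0 maxdq/row 0.02
 sim up [-0.72  0.28 -0.01  2.    1.19  0.74 -0.3 ] err 0.0 maxdq/row 0.09
q [ 0.08  0.23  0.77  2.23  4.36  1.3  -2.32] t 10.33 pos [ 0.589  -0.2296  0.3015]
C1 20 [-0.03, 0.16, 0.18, 0.2, 0.04, 0.03]
Ca 15 [0.03, 0.03, -0.15, 0.33, -0.0, 0.07]
Cb 15 [0.11, 0.06, -0.37, -0.03, 0.03, -0.01]
C2 12 [0.06, 0.29, -0.11, -0.26, 0.04, -0.08]
dockpre 8 [0.06, 0.0, 0.31, 0.0, 0.0, -0.0]
docked 10 [0.17, -0.0, 0.16, 0.0, 0.0, -0.0]
up 10 [-0.06, -0.0, 0.09, -0.0, 0.4, 0.0]
```

carry_out --commands '[[[-0.03,0.16,0.18,0.2,0.04,0.03],[-0.03,0.16,0.18,0.2,0.04,0.03],[-0.03,0.16,0.18,0.2,0.04,0.03],[-0.03,0.16,0.18,0.2,0.04,0.03],[-0.03,0.16,0.18,0.2,0.04,0.03],[-0.03,0.16,0.18,0.2,0.04,0.03],[-0.03,0.16,0.18,0.2,0.04,0.03],[-0.03,0.16,0.18,0.2,0.04,0.03],[-0.03,0.16,0.18,0.2,0.04,0.03],[-0.03,0.16,0.18,0.2,0.04,0.03],[-0.03,0.16,0.18,0.2,0.04,0.03],[-0.03,0.16,0.18,0.2,0.04,0.03],[-0.03,0.16,0.18,0.2,0.04,0.03],[-0.03,0.16,0.18,0.2,0.04,0.03],[-0.03,0.16,0.18,0.2,0.04,0.03],[-0.03,0.16,0.18,0.2,0.04,0.03],[-0.03,0.16,0.18,0.2,0.04,0.03],[-0.03,0.16,0.18,0.2,0.04,0.03],[-0.03,0.16,0.18,0.2,0.04,0.03],[-0.03,0.16,0.18,0.2,0.04,0.03]]]'

```text
clock: 12.0
position: [0.7206, -0.0892, 0.2975]
ee_rot: [0.049, 0.775, -0.043, 0.628]
ft_force: [-0.2, -1.2, -1.3]
grip_width: 0.217
grasp_force: 58.8
```

```bash
python3 next2.py 2 20
```

```text
sim Ca [-0.73  0.1   0.21  2.22  1.66  1.13 -0.73] err 0.0 maxdq/row 0.1
 sim Cb [-1.03  0.02 -0.09  2.28  1.27  1.51 -0.75] err 0.0 maxdq/row 0.03
 sim C2 [-1.1   0.06 -0.15  2.23  1.37  1.33 -0.69] err 0.0 maxdq/row 0.02
 sim dockpre [-0.99  0.2  -0.05  2.21  1.56  1.17 -0.79] err 0.0 maxdq/row 0.02
 sim docked [-0.95  0.42  0.    2.18  1.72  1.12 -1.01] err 0.0 maxdq/row 0.02
 sim up [-0.73  0.28  0.    2.    1.19  0.73 -0.3 ] err 0.0 maxdq/row 0.09
q [-0.42  0.06  0.43  2.28  2.93  0.56 -1.43] t 12.0 pos [ 0.7206 -0.0892  0.2975]
Ca 20 [0.02, 0.02, -0.12, 0.25, 0.0, 0.06]
Cb 15 [0.11, 0.06, -0.37, -0.03, 0.03, -0.01]
C2 12 [0.06, 0.29, -0.11, -0.26, 0.04, -0.08]
dockpre 8 [0.06, 0.0, 0.31, 0.0, 0.0, -0.0]
docked 10 [0.17, -0.0, 0.16, 0.0, 0.0, -0.0]
up 10 [-0.06, -0.0, 0.09, -0.0, 0.4, 0.0]
```

carry_out --commands '[[[0.02,0.02,-0.12,0.25,0,0.06],[0.02,0.02,-0.12,0.25,0,0.06],[0.02,0.02,-0.12,0.25,0,0.06],[0.02,0.02,-0.12,0.25,0,0.06],[0.02,0.02,-0.12,0.25,0,0.06],[0.02,0.02,-0.12,0.25,0,0.06],[0.02,0.02,-0.12,0.25,0,0.06],[0.02,0.02,-0.12,0.25,0,0.06],[0.02,0.02,-0.12,0.25,0,0.06],[0.02,0.02,-0.12,0.25,0,0.06],[0.02,0.02,-0.12,0.25,0,0.06],[0.02,0.02,-0.12,0.25,0,0.06],[0.02,0.02,-0.12,0.25,0,0.06],[0.02,0.02,-0.12,0.25,0,0.06],[0.02,0.02,-0.12,0.25,0,0.06],[0.02,0.02,-0.12,0.25,0,0.06],[0.02,0.02,-0.12,0.25,0,0.06],[0.02,0.02,-0.12,0.25,0,0.06],[0.02,0.02,-0.12,0.25,0,0.06],[0.02,0.02,-0.12,0.25,0,0.06]]]'

```text
clock: 13.67
position: [0.6367, -0.0389, 0.3019]
ee_rot: [0.258, 0.733, -0.204, 0.595]
ft_force: [-0.5, -0.5, -1.8]
grip_width: 0.212
grasp_force: 58.7
```

```bash
python3 next2.py 3 18
```

```text
sim Cb [-1.03  0.02 -0.08  2.28  1.27  1.51 -0.75] err 0.0 maxdq/row 0.02
 sim C2 [-1.1   0.06 -0.15  2.23  1.37  1.33 -0.69] err 0.0 maxdq/row 0.02
 sim dockpre [-0.99  0.2  -0.05  2.21  1.56  1.17 -0.79] err 0.0 maxdq/row 0.02
 sim docked [-0.95  0.42  0.    2.18  1.72  1.12 -1.01] err 0.0 maxdq/row 0.02
 sim up [-0.73  0.28  0.    2.    1.19  0.73 -0.3 ] err 0.0 maxdq/row 0.09
q [-0.74  0.1   0.21  2.22  1.65  1.14 -0.74] t 13.67 pos [ 0.6367 -0.0389  0.3019]
Cb 18 [0.09, 0.05, -0.3, -0.03, 0.03, -0.01]
C2 12 [0.06, 0.29, -0.11, -0.26, 0.04, -0.08]
dockpre 8 [0.06, 0.0, 0.31, 0.0, 0.0, -0.0]
docked 10 [0.17, -0.0, 0.16, 0.0, 0.0, -0.0]
up 10 [-0.06, -0.0, 0.09, -0.0, 0.4, 0.0]
```

carry_out --commands '[[[0.09,0.05,-0.3,-0.03,0.03,-0.01],[0.09,0.05,-0.3,-0.03,0.03,-0.01],[0.09,0.05,-0.3,-0.03,0.03,-0.01],[0.09,0.05,-0.3,-0.03,0.03,-0.01],[0.09,0.05,-0.3,-0.03,0.03,-0.01],[0.09,0.05,-0.3,-0.03,0.03,-0.01],[0.09,0.05,-0.3,-0.03,0.03,-0.01],[0.09,0.05,-0.3,-0.03,0.03,-0.01],[0.09,0.05,-0.3,-0.03,0.03,-0.01],[0.09,0.05,-0.3,-0.03,0.03,-0.01],[0.09,0.05,-0.3,-0.03,0.03,-0.01],[0.09,0.05,-0.3,-0.03,0.03,-0.01],[0.09,0.05,-0.3,-0.03,0.03,-0.01],[0.09,0.05,-0.3,-0.03,0.03,-0.01],[0.09,0.05,-0.3,-0.03,0.03,-0.01],[0.09,0.05,-0.3,-0.03,0.03,-0.01],[0.09,0.05,-0.3,-0.03,0.03,-0.01],[0.09,0.05,-0.3,-0.03,0.03,-0.01]]]'

```text
clock: 15.17
position: [0.4778, 0.1254, 0.2915]
ee_rot: [0.24, 0.756, -0.179, 0.581]
ft_force: [0.5, -0.0, -1.3]
grip_width: 0.221
grasp_force: 58.8
```

```bash
python3 next2.py 4 14
```

```text
sim C2 [-1.1   0.06 -0.15  2.23  1.37  1.33 -0.69] err 0.0 maxdq/row 0.01
 sim dockpre [-0.99  0.2  -0.04  2.21  1.56  1.17 -0.79] err 0.0 maxdq/row 0.02
 sim docked [-0.95  0.42  0.    2.18  1.71  1.12 -1.01] err 0.0 maxdq/row 0.02
 sim up [-0.73  0.28  0.01  2.    1.19  0.73 -0.3 ] err 0.0 maxdq/row 0.09
q [-1.03  0.02 -0.08  2.28  1.28  1.51 -0.75] t 15.17 pos [0.4778 0.1254 0.2915]
C2 14 [0.06, 0.24, -0.1, -0.22, 0.04, -0.07]
dockpre 8 [0.06, 0.0, 0.31, 0.0, 0.0, -0.0]
docked 10 [0.17, -0.0, 0.16, 0.0, 0.0, -0.0]
up 10 [-0.06, -0.0, 0.09, -0.0, 0.4, 0.0]
```

carry_out --commands '[[[0.06,0.24,-0.1,-0.22,0.04,-0.07],[0.06,0.24,-0.1,-0.22,0.04,-0.07],[0.06,0.24,-0.1,-0.22,0.04,-0.07],[0.06,0.24,-0.1,-0.22,0.04,-0.07],[0.06,0.24,-0.1,-0.22,0.04,-0.07],[0.06,0.24,-0.1,-0.22,0.04,-0.07],[0.06,0.24,-0.1,-0.22,0.04,-0.07],[0.06,0.24,-0.1,-0.22,0.04,-0.07],[0.06,0.24,-0.1,-0.22,0.04,-0.07],[0.06,0.24,-0.1,-0.22,0.04,-0.07],[0.06,0.24,-0.1,-0.22,0.04,-0.07],[0.06,0.24,-0.1,-0.22,0.04,-0.07],[0.06,0.24,-0.1,-0.22,0.04,-0.07],[0.06,0.24,-0.1,-0.22,0.04,-0.07],[0,0,0,0,0,0]]]'

```text
clock: 16.42
position: [0.4801, 0.2744, 0.2758]
ee_rot: [0.109, 0.804, -0.077, 0.58]
ft_force: [-0.6, -0.9, -1.8]
grip_width: 0.213
grasp_force: 58.7
```

```bash
python3 next2.py 5 8; python3 - <<'E'
from plan import *
p=camera_params("wrist");im=camera("wrist")[:,:,::-1];K,R,t=(np.array(p[k]) for k in("mtx","R","t"))
def pr(X): y=K@(R@X+t);return np.round(y[:2]/y[2],1)
yd=np.array([-np.sin(DY),np.cos(DY),0])
print("well",[pr(dk(x,.07)+yd*y) for x,y in((-.027,0),(.027,0),(0,.027),(0,-.027))],"block corners",[pr(dk(x,.07)+yd*y) for x,y in((-.043,.043),(-.043,-.043),(.043,.043),(.043,-.043))])
T=now();o=T[:3,3];Rt=Ro.from_matrix(T[:3,:3])
# wand frame from the grasp: axis in tool frame
g=o-Rt.apply([0,0,.019]);wz=Rt.apply(Ro.from_euler("y",0).apply([-np.cos(np.deg2rad(42)),0,-np.sin(np.deg2rad(42))]))
print("foot pred",np.round(g-wz*.135,4),pr(g-wz*.135),"ring",pr(g-wz*.023),"lean",np.rad2deg(np.arccos(wz[2])))
cv2.imwrite("pics/w3.png",im)
s=camera("side")[:,:,::-1];cv2.imwrite("pics/w3s.png",cv2.resize(s[60:210,200:350],(600,600),interpolation=cv2.INTER_CUBIC))
cv2.imwrite("pics/w3c.png",np.hstack([cv2.resize(im,(400,300)),cv2.resize(s[60:210,180:380],(400,300))]))
E
```

```text
sim dockpre [-0.99  0.2  -0.04  2.21  1.56  1.17 -0.79] err 0.0 maxdq/row 0.02
 sim docked [-0.95  0.42  0.    2.18  1.71  1.12 -1.01] err 0.0 maxdq/row 0.02
 sim up [-0.73  0.28  0.01  2.    1.19  0.73 -0.3 ] err 0.0 maxdq/row 0.09
q [-1.1   0.06 -0.15  2.23  1.36  1.33 -0.69] t 16.42 pos [0.4801 0.2744 0.2758]
dockpre 8 [0.06, -0.0, 0.31, -0.0, -0.01, -0.0]
docked 10 [0.17, -0.0, 0.16, 0.0, 0.0, -0.0]
up 10 [-0.06, -0.0, 0.09, -0.0, 0.4, 0.0]
well [array([279.2,   2. ]), array([279.2,  36.4]), array([309.4,  20.6]), array([249. ,  20.7])] block corners [array([334.7, -10.9]), array([223.6, -10.6]), array([321.7,  44.6]), array([236.7,  44.7])]
foot pred [0.5153 0.2639 0.1582] [277.6  52. ] ring [277.1 245.2] lean 23.662267939649844
```

View pics/w3.png

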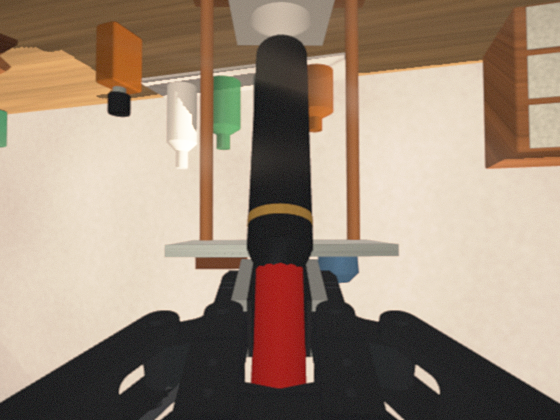

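In the wrist view the wand foot is at column ~281, and the well is centred at about (281,20), spanning columns 250–311. The rear block corners match my prediction to 2 px, so lateral alignment is good. I'll insert at an 18° lean, which leaves about 5 mm of clearance each way.

```bash
python3 - <<'E'
s=open('next2.py').read()
i=s.index('("dockpre"');j=s.index(']\n',i)
s=s[:i]+'("dockpre",Q(-.026,.130,18),12),("enter",Q(.005,.034,18),12),("docked",Q(.008,.0255,18),5),("up",Q(0,.0215,0),14)'+s[j:]
open('next2.py','w').write(s)
E
python3 next2.py 5
```

```text
sim dockpre [-0.95  0.12 -0.01  2.14  1.44  1.05 -0.59] err 0.0 maxdq/row 0.02
 sim enter [-0.92  0.33  0.02  2.16  1.61  0.99 -0.84] err 0.0 maxdq/row 0.02
 sim docked [-0.92  0.35  0.03  2.15  1.63  0.99 -0.86] err 0.0 maxdq/row 0.0
 sim up [-0.75  0.28  0.03  2.    1.19  0.73 -0.3 ] err 0.0 maxdq/row 0.05
q [-1.1   0.06 -0.15  2.23  1.36  1.33 -0.69] t 16.52 pos [0.4805 0.2725 0.2758]
dockpre 12 [-0.03, 0.0, 0.23, -0.0, 0.08, -0.0]
enter 12 [0.16, -0.0, 0.14, -0.0, -0.0, -0.0]
docked 5 [0.03, -0.0, 0.03, -0.0, -0.0, -0.0]
up 14 [-0.03, -0.0, 0.05, -0.0, 0.21, 0.0]
```

carry_out --commands '[[[-0.03,0,0.23,0,0.08,0],[-0.03,0,0.23,0,0.08,0],[-0.03,0,0.23,0,0.08,0],[-0.03,0,0.23,0,0.08,0],[-0.03,0,0.23,0,0.08,0],[-0.03,0,0.23,0,0.08,0],[-0.03,0,0.23,0,0.08,0],[-0.03,0,0.23,0,0.08,0],[-0.03,0,0.23,0,0.08,0],[-0.03,0,0.23,0,0.08,0],[-0.03,0,0.23,0,0.08,0],[-0.03,0,0.23,0,0.08,0],[0,0,0,0,0,0]]]'

```text
clock: 17.6
position: [0.5863, 0.2422, 0.2496]
ee_rot: [0.115, 0.831, -0.073, 0.539]
ft_force: [0.1, -0.4, -1.0]
grip_width: 0.212
grasp_force: 58.7
```

```bash
python3 next2.py 6; python3 - <<'E'
from plan import *
p=camera_params("wrist");im=camera("wrist")[:,:,::-1];K,R,t=(np.array(p[k]) for k in("mtx","R","t"))
def pr(p,X): 
    K,R,t=(np.array(p[k]) for k in("mtx","R","t"));y=K@(R@X+t);return np.round(y[:2]/y[2],1)
T=now();o=T[:3,3];Rt=Ro.from_matrix(T[:3,:3]);a=np.deg2rad(42)
g=o-Rt.apply([0,0,.019]);wz=Rt.apply([-np.cos(a),0,-np.sin(a)])
S=camera_params("side");s=camera("side")[:,:,::-1]
c=lambda q:np.round([(q[0]-200)*4,(q[1]-60)*4])  # side crop coords
for n,d in(("foot",-.135),("step",-.023),("tip",.085)):print(n,pr(p,g+wz*d),c(pr(S,g+wz*d)))
print("well side",c(pr(S,dk(0,.07))))
cv2.imwrite("pics/w4.png",np.hstack([cv2.resize(im,(400,300)),cv2.resize(s[60:210,200:400],(400,300))]))
cv2.imwrite("pics/w4s.png",cv2.resize(s[60:210,200:400],(800,600),interpolation=cv2.INTER_CUBIC))
E
```

```text
sim enter [-0.92  0.33  0.02  2.16  1.61  0.99 -0.84] err 0.0 maxdq/row 0.02
 sim docked [-0.92  0.35  0.03  2.15  1.63  0.99 -0.86] err 0.0 maxdq/row 0.0
 sim up [-0.75  0.28  0.03  2.    1.19  0.73 -0.3 ] err 0.0 maxdq/row 0.05
q [-0.95  0.12 -0.01  2.14  1.43  1.05 -0.59] t 17.6 pos [0.5863 0.2422 0.2496]
enter 12 [0.16, 0.01, 0.14, -0.0, -0.0, -0.0]
docked 5 [0.03, -0.0, 0.03, -0.0, -0.0, -0.0]
up 14 [-0.03, -0.0, 0.05, -0.0, 0.21, 0.0]
foot [280.5  50.5] [268. 331.]
step [280.5 245.1] [220. 230.]
tip [280.5 610.7] [169. 120.]
well side [298. 379.]
```

View pics/w4s.png

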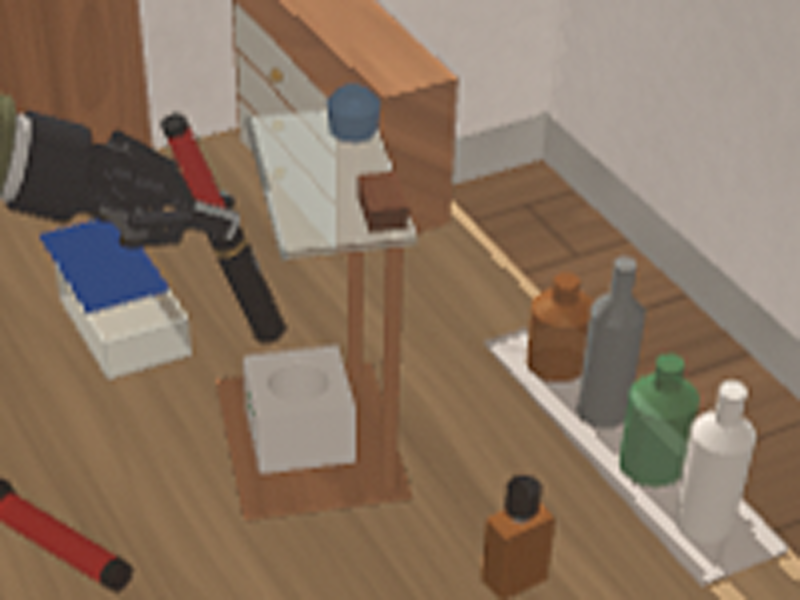

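The side view shows the foot at (268,332), against a prediction of (268,331). The well mouth is at (298,380), against (298,379), so everything agrees. Inserting at the slant.

carry_out --commands '[[[0.16,0.01,0.14,0,0,0],[0.16,0,0.14,0,0,0],[0.16,0.01,0.14,0,0,0],[0.16,0,0.14,0,0,0],[0.16,0,0.14,0,0,0],[0.16,0,0.14,0,0,0],[0.16,0,0.14,0,0,0],[0.16,0,0.14,0,0,0],[0.16,0,0.14,0,0,0],[0,0,0,0,0,0]]]'

```text
clock: 18.53
position: [0.6068, 0.2378, 0.1746]
ee_rot: [0.114, 0.832, -0.073, 0.539]
ft_force: [-0.2, -0.0, -1.2]
grip_width: 0.216
grasp_force: 58.7
```

```bash
python3 next2.py 6 4
```

```text
sim enter [-0.92  0.33  0.03  2.16  1.61  0.99 -0.84] err 0.0 maxdq/row 0.01
 sim docked [-0.92  0.35  0.03  2.15  1.63  0.99 -0.86] err 0.0 maxdq/row 0.0
 sim up [-0.75  0.28  0.03  2.    1.19  0.73 -0.3 ] err 0.0 maxdq/row 0.05
q [-0.93  0.28  0.02  2.16  1.57  1.   -0.79] t 18.53 pos [0.6068 0.2378 0.1746]
enter 4 [0.09, 0.01, 0.1, -0.01, -0.01, -0.01]
docked 5 [0.03, -0.0, 0.03, -0.0, -0.0, -0.0]
up 14 [-0.03, -0.0, 0.05, -0.0, 0.21, 0.0]
```

carry_out --commands '[[[0.09,0.01,0.1,0,0,0],[0.09,0.01,0.1,0,0,0],[0.09,0.01,0.1,0,0,0],[0.09,0.01,0.1,0,0,0],[0.03,0,0.03,0,0,0],[0.03,0,0.03,0,0,0],[0.03,0,0.03,0,0,0],[0,0,0,0,0,0]]]'

```text
clock: 19.2
position: [0.6174, 0.2372, 0.152]
ee_rot: [0.114, 0.831, -0.072, 0.539]
ft_force: [-1.1, 0.1, -1.9]
grip_width: 0.215
grasp_force: 58.7
```

```bash
python3 next2.py 7 2
```

```text
sim docked [-0.92  0.35  0.03  2.15  1.63  0.99 -0.86] err 0.0 maxdq/row 0.01
 sim up [-0.75  0.28  0.03  2.    1.19  0.73 -0.3 ] err 0.0 maxdq/row 0.05
q [-0.92  0.34  0.03  2.15  1.61  0.99 -0.85] t 19.2 pos [0.6174 0.2372 0.152 ]
docked 2 [0.06, -0.0, 0.04, -0.02, -0.01, -0.02]
up 14 [-0.03, -0.0, 0.05, -0.0, 0.21, 0.0]
```

carry_out --commands '[[[0.04,0,0.03,0,0,0],[0.04,0,0.03,0,0,0],[0.04,0,0.03,0,0,0],[0,0,0,0,0,0]]]'

```text
clock: 19.53
position: [0.6186, 0.2368, 0.1459]
ee_rot: [0.114, 0.831, -0.072, 0.539]
ft_force: [-0.5, -0.8, -1.3]
grip_width: 0.21
grasp_force: 58.7
```

carry_out --commands '[[[0.02,0,0.01,0,0,0],[0.02,0,0.01,0,0,0],[0,0,0,0,0,0]]]'

```text
clock: 19.78
position: [0.6187, 0.2369, 0.1444]
ee_rot: [0.114, 0.831, -0.072, 0.539]
ft_force: [0.3, -0.5, -1.2]
grip_width: 0.215
grasp_force: 58.7
```

```bash
python3 next2.py 7 2
```

```text
sim docked [-0.92  0.35  0.03  2.15  1.63  0.99 -0.86] err 0.0 maxdq/row 0.0
 sim up [-0.75  0.28  0.03  2.    1.19  0.73 -0.3 ] err 0.0 maxdq/row 0.05
q [-0.92  0.36  0.03  2.15  1.63  0.99 -0.87] t 19.78 pos [0.6187 0.2369 0.1444]
docked 2 [-0.02, -0.0, -0.01, -0.02, -0.01, -0.02]
up 14 [-0.03, -0.0, 0.05, -0.0, 0.21, 0.0]
```

carry_out --commands '[[[-0.03,0,0.05,0,0.21,0],[-0.03,0,0.05,0,0.21,0],[-0.03,0,0.05,0,0.21,0],[-0.03,0,0.05,0,0.21,0],[-0.03,0,0.05,0,0.21,0],[-0.03,0,0.05,0,0.21,0],[-0.03,0,0.05,0,0.21,0],[0,0,0,0,0,0]]]'

```text
clock: 20.45
position: [0.6354, 0.232, 0.1466]
ee_rot: [0.12, 0.87, -0.063, 0.474]
ft_force: [0.2, -0.5, -1.1]
grip_width: 0.213
grasp_force: 58.8
```

```bash
python3 next2.py 8 7
```

```text
sim up [-0.75  0.28  0.03  2.    1.19  0.73 -0.3 ] err 0.0 maxdq/row 0.05
q [-0.84  0.3   0.04  2.08  1.45  0.83 -0.62] t 20.45 pos [0.6354 0.232  0.1466]
up 7 [-0.02, 0.0, 0.04, -0.0, 0.22, -0.01]
```

carry_out --commands '[[[-0.02,0,0.04,0,0.22,-0.01],[-0.02,0,0.04,0,0.22,-0.01],[-0.02,0,0.04,0,0.22,-0.01],[-0.02,0,0.04,0,0.22,-0.01],[-0.02,0,0.04,0,0.22,-0.01],[-0.02,0,0.04,0,0.22,-0.01],[-0.02,0,0.04,0,0.22,-0.01],[0,0,0,0,0,0],[0,0,0,0,0,0]]]'

```text
clock: 21.2
position: [0.6463, 0.2289, 0.1432]
ee_rot: [0.121, 0.906, -0.056, 0.402]
ft_force: [-0.2, 0.1, -1.4]
grip_width: 0.217
grasp_force: 58.7
```

```bash
python3 next2.py 8 2; python3 - <<'E'
from plan import *
p=camera_params("wrist");im=camera("wrist")[:,:,::-1]
def pr(p,X): 
    K,R,t=(np.array(p[k]) for k in("mtx","R","t"));y=K@(R@X+t);return np.round(y[:2]/y[2],1)
T=now();o=T[:3,3];Rt=Ro.from_matrix(T[:3,:3]);a=np.deg2rad(42)
g=o-Rt.apply([0,0,.019]);wz=Rt.apply([-np.cos(a),0,-np.sin(a)]);print("foot",g-wz*.135,"axis",wz)
S=camera_params("side");s=camera("side")[:,:,::-1]
c=lambda q:np.round([(q[0]-200)*8/1.5,(q[1]-80)*8/1.5])
for n,d in(("foot",-.135),("step",-.023),("tip",.085)):print(n,pr(p,g+wz*d),c(pr(S,g+wz*d)))
A=cv2.resize(s[80:180,200:300],(533,533),interpolation=cv2.INTER_CUBIC)
cv2.imwrite("pics/w5.png",np.hstack([A,cv2.resize(im,(267,200))if 0 else cv2.copyMakeBorder(cv2.resize(im,(267,200)),0,333,0,0,0)]))
E
```

```text
sim up [-0.75  0.28  0.03  2.    1.18  0.73 -0.3 ] err 0.0 maxdq/row 0.0
q [-0.76  0.28  0.03  2.    1.18  0.73 -0.3 ] t 21.2 pos [0.6463 0.2289 0.1432]
up 2 [-0.02, 0.0, 0.01, -0.02, -0.01, 0.01]
foot [0.63207664 0.23250112 0.02067711] axis [0.00280373 0.00315997 0.99999108]
foot [280.3  50. ] [396. 457.]
step [280.3 243.7] [393. 323.]
tip [280.4 605.9] [389. 179.]
```

View pics/w5.png

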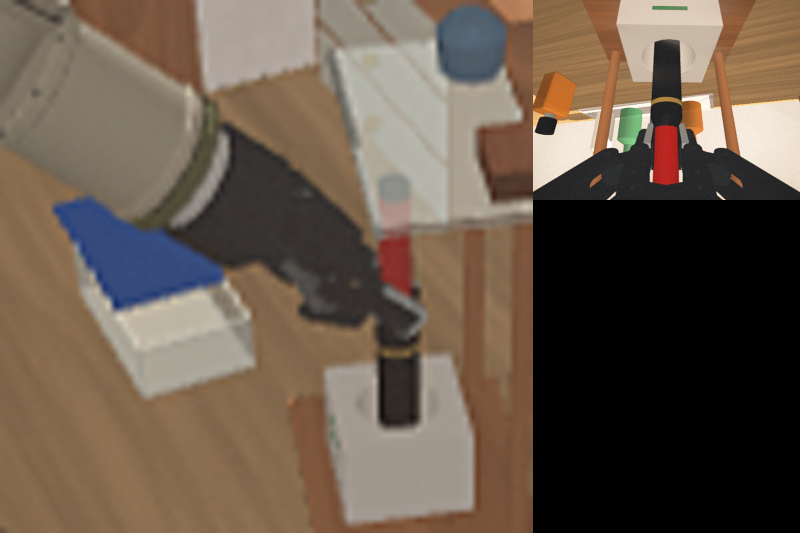

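The side view shows the wand upright in the well, tip at (394,185) under the glass, with the near rim clipping its lower end. There is no floor contact force yet, so I'll lower in small steps until the foot touches.

carry_out --commands '[[[0.01,0,0.01,0,0,0],[0.01,0,0.01,0,0,0],[0,0,0,0,0,0],[0,0,0,0,0,0]]]'

```text
clock: 21.63
position: [0.6462, 0.2294, 0.1419]
ee_rot: [0.12, 0.906, -0.055, 0.402]
ft_force: [-0.0, 0.5, -1.6]
grip_width: 0.208
grasp_force: 58.7
```

carry_out --commands '[[[0.01,0,0.01,0,0,0],[0.01,0,0.01,0,0,0],[0,0,0,0,0,0],[0,0,0,0,0,0]]]'

```text
clock: 21.97
position: [0.6468, 0.2293, 0.1415]
ee_rot: [0.121, 0.906, -0.055, 0.402]
ft_force: [-2.0, -0.8, 3.5]
grip_width: 0.217
grasp_force: 59.0
```

carry_out --commands '[[[0.01,0,0.01,0,0,0],[0,0,0,0,0,0],[0,0,0,0,0,0]]]'

```text
clock: 22.22
position: [0.6471, 0.2294, 0.1415]
ee_rot: [0.121, 0.906, -0.055, 0.403]
ft_force: [-2.4, -1.0, 5.7]
grip_width: 0.212
grasp_force: 59.1
```

Foot contact at about 5 N. I'll soften the grip and then open.

carry_out --commands '[[[-0.01,0,-0.01,0,0,0],[0,0,0,0,0,0],[0,0,0,0,0,0]]]' --hand 1 --force 20

```text
clock: 22.47
position: [0.6467, 0.2294, 0.1415]
ee_rot: [0.121, 0.906, -0.055, 0.402]
ft_force: [-1.8, -0.1, 4.8]
grip_width: 0.212
grasp_force: 59.0
```

carry_out --commands '[[[0,0,0,0,0,0],[0,0,0,0,0,0],[0,0,0,0,0,0],[0,0,0,0,0,0],[0,0,0,0,0,0],[0,0,0,0,0,0],[0,0,0,0,0,0],[0,0,0,0,0,0]]]' --hand -0.4

```text
clock: 23.13
position: [0.6464, 0.2293, 0.1409]
ee_rot: [0.121, 0.906, -0.055, 0.402]
ft_force: [0.2, -0.4, 0.0]
grip_width: 0.699
grasp_force: 0.0
```

```bash
python3 - <<'E'
from plan import *
print(get_obs()["position"])
im=camera("wrist")[:,:,::-1];s=camera("side")[:,:,::-1]
A=cv2.resize(s[80:180,200:300],(400,400),interpolation=cv2.INTER_CUBIC)
cv2.imwrite("pics/w6.png",np.hstack([A,cv2.copyMakeBorder(cv2.resize(im,(400,300)),0,100,0,0,0)]))
E
```

```text
[0.64642366 0.22928063 0.14093047]
```

View pics/w6.png

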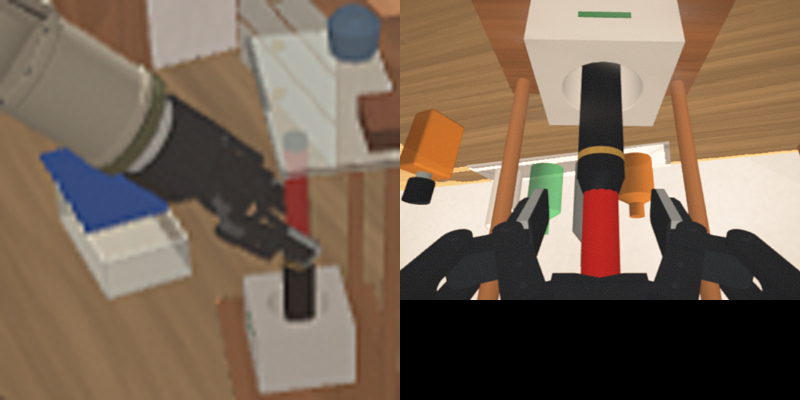

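The fingers are open on both sides and the wand stands upright in the well with no contact force. Backing straight out along dock -x.

carry_out --commands '[[[0.07,0,-0.08,0,0,0],[0.1,0,-0.11,0,0,0],[0.13,0,-0.15,0,0,0],[0.17,0,-0.19,0,0,0],[0.17,0,-0.19,0,0,0],[0.17,0,-0.19,0,0,0],[0.17,0,-0.19,0,0,0],[0.17,0,-0.19,0,0,0],[0.17,0,-0.19,0,0,0],[0.17,0,-0.19,0,0,0],[0,0,0,0,0,0],[0,0,0,0,0,0]]]'

```text
clock: 24.23
position: [0.5598, 0.2533, 0.1417]
ee_rot: [0.12, 0.906, -0.055, 0.402]
ft_force: [-0.2, -0.0, -0.0]
grip_width: 0.697
grasp_force: 0.0
```

```bash
python3 - <<'E'
from plan import *
o=get_obs();print(o["clock"],o["position"],o["ft_force"],o["joint_pos"])
s=camera("side")[:,:,::-1];t=camera("top")[:,:,::-1]
A=cv2.resize(s[80:180,200:300],(400,400),interpolation=cv2.INTER_CUBIC)
cv2.imwrite("pics/w7.png",np.hstack([A,cv2.resize(t[120:260,130:270],(400,400),interpolation=cv2.INTER_CUBIC)]))
E
```

```text
24.2333 [0.55975837 0.25326857 0.14172326] [-0.24990167 -0.03548159 -0.03038558] [-0.85677345  0.18546044 -0.04239084  2.11664903  1.1580408   0.84786352
 -0.40998568]
```

View pics/w7.png

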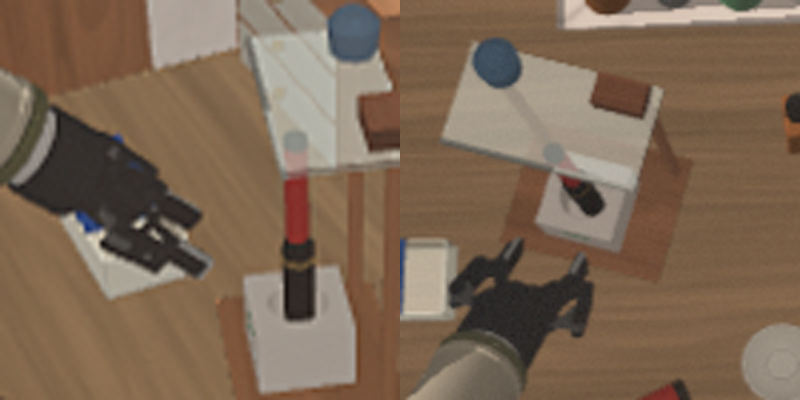

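Both views show the wand standing upright on its own in the well, the gripper well clear, and the shelf and ornaments undisturbed.

```bash
python3 -c "
from workcell import *
print(hand_in())"
```

```text
the job is handed in; nothing more can be done
None
```

The wand stands upright by itself in the dock well; it went in foot first at an 18° slant, touched the floor at about 5 N, and the job was handed in at about 24 s, with no sign in the images that the shelf or other toiletries were disturbed.

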